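Load a new label roll into the spindle holder

ROBOT

A 6-joint arm with a two-finger parallel gripper is mounted at the origin on a cart in front of the work surface, level with it; the furniture and walls round the work are solid. World frame = base frame: x ahead of the robot, y to its left, z up, the work surface at z = 0. Lengths are in m, angles in rad, forces in N, time in s.
With the tool pointing down it reaches from about 0.425 to 0.95 m from the base axis. Payload 14.7 kg.
Tool frame: the origin (TCP) lies midway between the tips of the shut fingers; the grasp point (between the pads) lies 19 mm behind it; z points along the fingers, y is the direction in which the jaws open and shut (so a half turn about z gives the same grasp; the last joint's range is limited). The gripper opens to 85 mm and grips with 20 to 120 N. Pads are 22 mm wide; open, the fingers measure 114 mm over their backs; the gripper's body (76 mm by 85 mm) begins 54 mm behind the grasp point. The pads swing forward as they close: fully open they stand 13 mm farther back than shut.
Start: joints at [-1.334, 0.48, 1.596, -0, 1.065, -0.047], TCP at [0.182, -0.624, 0.191] pointing down, gripper open.
Joint ranges: [-2.75, 2.75], [-0.82, 2.05], [0.23, 2.67], [-1.56, 4.7], [0.09, 2.69], [-2.92, 2.92]. Speed limits (rad/s): [1.89, 1.89, 2.39, 3.01, 3.01, 3.01].

INTERFACE

Orientations are given as a rotation vector (axis times angle).
In Python, from workcell import ctrl gives the robot as it stands.
- The arm moves only by the shell command python3 -m handwheel 'ROWS' [OPENING] [FORCE]. ROWS is a JSON object of lists of equal length, an entry for each row: "offset": the shift along the tool's x, y, z normalised to -1 to 1, where 1 is 300 mm, a list of three; "rot": the turn, a rotation vector about the tool's x, y, z normalised to -1 to 1, where 1 is 90 degrees, a list of three. A call has 1 to 20 rows; each row is the pose to reach, as a shift and turn from the pose commanded when the call began, along the tool's axes at that moment; what a row does not reach only later rows make up. A row lasts 1/8 s, in which the tool goes at most 62.5 mm and 10.7 degrees, less where a joint would pass 70% of its speed; a pose out of reach is approached as far as the arm can. A call with a number of a shift or a turn outside -1 to 1 is refused whole. A call with a gripper value outside its range is refused whole. OPENING is the opening, from -1 (shut) to 1 (fully open), so that 0 is half open, set as the call begins (- or left out, the last holds). The fingers move at their own pace and stop on an object; FORCE is the grip in N (left out, the last holds). Time passes only in rows, so rows that repeat a pose let the fingers close. It gives the time, the measured TCP pose, the force and the opening at its end, in the units of the state.
- ctrl.state(): the state, without advancing time (a new reading comes with each control period).
- ctrl.grab_frame(name): name is "side" or "top"; returns the picture (384x512x3 uint8, red, green, blue); there is no depth.
- ctrl.get_calibration(name): a dict with "mtx" (3x3 intrinsics, pixels), "k1" (the pictures are not rectified: a ray, as slopes to the right and down, at radius r is drawn at 1 + k1 r^2 times it, then the intrinsics apply), "R" (3x3) and "t" (3): a world point X has camera coordinates R X + t. Camera axes: x right, y down, z forward; pixel columns grow to the right and rows downward; lengths in m; the calibration is good to about 2 mm. A picture is of the moment at which its call begins. get_calibration takes no time and is no camera call.
- ctrl.hand_in(): hands the job in, once; it reports no verdict.
Trained networks look in the newest picture that a camera, given by its name, has taken for a name from the list of things; names that differ only in an ending like _2 or _b are one class to them, and where a whole thing is asked for, a point or a joint stands for the part that bears it (a point fixed in the world has none). Each returns a list of dicts, best first, with "conf" (0 to 1); they miss things now and then, are a little off and sometimes report something else, mostly with a low value. They report only what shows in the picture. A call takes as long as a camera call.
- ctrl.recognise(thing, camera): "centre" ([column, row] in pixels, amid what is visible of it).
- ctrl.outline_of(thing, camera): "pixels" (384x512 bool, what is visible of it) and "centre" ([column, row] in pixels, amid what is visible of it).
- ctrl.place_of(thing, camera): "centre" ([column, row] in pixels: a listed point, or the origin of a listed thing).
The state is a dict: "time": time; "joint_positions": joint angles; "joint_velocities": joint speeds; "effort": joint torques, N m; "position": TCP position; "tool_rot": TCP orientation; "ft_force": force on the tool from outside, world axes, zero at the start; "moment": the same for the moment, N m; "gripper_width": finger opening in m.
Only numpy, scipy, OpenCV 4.12 (cv2) and the standard library are available. Lean on these libraries where they do the work, as an engineer would, in place of code of your own. Each camera call takes 0.05 s, during which the arm holds its last target.

TASK

Load the new roll of labels into the empty holder with the blue bracket: lay the roll in the bed between the two blue cheeks, then, to hold it captive, thread the spindle from the left-hand side through the near cheek, the roll's core and the far cheek until the spring catch in the far cheek snaps into its groove and its black collar is fully home against the near cheek, and let go. The bracket sits somewhere in its long screw slots, so feel for the holes and ease the spindle in gently, never forcing it against the holder, and leave the mug and the grey tape where they are.

Things in the scene. Friction and masses are not known exactly. Their poses are not given: they have to be found in the camera images.
- holder: label roll holder screwed to the worktop (z = 0). Origin: underside centre of its grey base plate (150 x 150 x 6 mm), z up; the spindle goes in along -y, from the robot's left to its right. Fixed on the base: the bed, and at x = -69 mm a 22 mm high tear-off edge. On the base stands a blue bracket (feet out to y = +-67 mm, 9 mm high) with two upright cheeks
- bed (a point): on the holder, x = 0, y = 0, z = 47 mm: where the roll's centre lies when it rests in the bed. The bed is two steel rollers along y at x = +-18 mm, 58 mm long, tops at z = 20 mm; the roll settles between them
- near_hole (a point): on the holder, x = 0, y = 41 mm, z = 51 mm: NOMINAL hole centre in the outer face of the left cheek. Cheeks: 8 mm thick, 56 mm wide in x, tops at z = 70 mm, 66 mm clear between them. Holes: 15 mm, 1 mm chamfer, exactly in line along y. The bracket was tightened anywhere in its slots: both true hole centres lie the same unknown -10 to +10 mm off in the holder's x, not reported; z is true
- far_hole (a point): on the holder, x = 0, y = -41 mm, z = 51 mm: NOMINAL hole centre in the outer face of the right cheek; the true one is off in x as the near hole is. From above a sprung steel cone tip (black knob on the cheek's top, 85 mm up; leave it alone) hangs 2 mm into this hole: the nose lifts it over the last 15 mm, which takes some 5 to 10 N more push, and it drops into the groove when the collar is home
- spindle: spindle, 150 g, lying level on two flanges, axis 20 mm up. Origin: on the axis, in the collar's face that comes against the cheek; -y runs along the rod to the nose. Rod 13 mm thick, groove round it at y = -78 mm, nose tapering from y = -85 to 11 mm thick at -94 mm. Flanges: eight-sided, black, 40 mm across, 6 mm thick: collar at y = 0 to 6, end flange at 56 to 62 mm. Quarter turns about y do not matter
- spindle_grip (a point): middle of the spindle's orange square waist (20 x 20 mm, 50 mm long between the flanges), on its axis at y = 31 mm of the spindle: grasp here from above, firmly (the rod can tip in the fingers), closing across the rod
- spindle_nose (a point): tip of the spindle's nose, on its axis, at y = -94 mm of the spindle
- roll: new roll of white labels, about 160 g, lying on its rim, centre 32 mm up. Origin: its centre; y: its axis. 64 mm outside, 51 mm wide, brown card core with a 38 mm bore through it; ends alike. Grasp from above across the diameter; it may roll if nudged. In the bed its centre lies 4 mm below the line of the holes; wherever the holes are, the spindle clears the core and holds the roll captive
- mug: bystander: white spotted mug, 82 x 114 x 91 mm, loose; origin under its centre
- grey_tape: bystander: roll of grey tape lying flat, 103 mm across, 48 mm high, loose; origin under its centre. It and the label roll may have changed places

How it is judged:
By the outcome, as a careful person would: the job done as asked, in the order asked, and still so for the second after the job is handed in, with the robot touching nothing.
It also fails if it takes over 72 s, if anything falls off the work surface, if the arm or the gripper's body presses on something with over 40 N, if the wrist force passes 120 N, or if a joint passes its speed limit or range.

## Working session

There is one attempt and no reset: what is moved stays moved. The work goes in short steps, Python scripts to look and compute and a shell command to move; the robot and the scene stay as the last step left them, time stands still between calls to the robot, and variables do not carry over. Pictures are saved under pics/ and viewed, and the job is handed in when it is done.

```bash
ls; mkdir -p pics
cat > h.py <<'E'
import numpy as np, cv2
from workcell import ctrl
def save(cam,name):
    im=ctrl.grab_frame(cam); cv2.imwrite('pics/'+name,im[:,:,::-1]); return im
def ray(cam,px):
    c=ctrl.get_calibration(cam); K=np.array(c['mtx']);R=np.array(c['R']);t=np.array(c['t'])
    d=np.linalg.inv(K)@np.array([px[0],px[1],1.]); d=d[:2]; u=d.copy()
    for _ in range(30): u=d/(1+c['k1']*(u@u))
    v=R.T@np.array([u[0],u[1],1.]); return -R.T@t, v/np.linalg.norm(v)
def atz(cam,px,z):
    o,v=ray(cam,px); return o+v*(z-o[2])/v[2]
def proj(cam,X):
    c=ctrl.get_calibration(cam); p=np.array(c['R'])@np.array(X)+np.array(c['t']); u=p[:2]/p[2]; u=u*(1+c['k1']*(u@u))
    q=np.array(c['mtx'])@np.array([u[0],u[1],1]); return q[:2]
def tri(a,b):
    o1,v1=ray('top',a);o2,v2=ray('side',b)
    s=np.linalg.lstsq(np.c_[v1,-v2],o2-o1,rcond=None)[0]
    p,q=o1+v1*s[0],o2+v2*s[1]; return (p+q)/2,np.linalg.norm(p-q)
E
python3 - <<'E'
from h import *
np.set_printoptions(precision=4,suppress=True)
for c in('top','side'):
    save(c,c+'0.png'); 
    k=ctrl.get_calibration(c); print(c,-np.array(k['R']).T@k['t'],k['R'],k['mtx'],k['k1'])
Z=dict(holder=0,bed=.047,near_hole=.051,far_hole=.051,spindle=.02,spindle_grip=.02,spindle_nose=.02,roll=.032,mug=0,grey_tape=0)
for n,z in Z.items():
    for c in('top','side'):
        for r in ctrl.place_of(n,c)[:2]: print(n,c,round(r['conf'],2),np.round(r['centre'],1),atz(c,r['centre'],z))
print(ctrl.state())
E
```

```text
pics
top [0.4298 0.0007 1.5894] [[-0.0251 -0.9997  0.0064]
 [-0.9962  0.0245 -0.0831]
 [ 0.0829 -0.0085 -0.9965]] [[437.4245   0.     250.7661]
 [  0.     437.4245 181.0286]
 [  0.       0.       1.    ]] -0.1529971840934309
side [0.0213 0.8257 0.6442] [[-0.8517 -0.5234 -0.024 ]
 [-0.2472  0.4418 -0.8624]
 [ 0.462  -0.7286 -0.5057]] [[400.5882   0.     257.1283]
 [  0.     400.5882 187.9182]
 [  0.       0.       1.    ]] -0.08220621378901631
holder top 0.97 [220.6 193.6] [0.5188 0.0981 0.    ]
holder side 0.7 [247.2 228.7] [0.5188 0.0971 0.    ]
bed top 0.9 [221.5 193.6] [0.5161 0.092  0.047 ]
bed side 0.47 [242.  220.2] [0.5144 0.1257 0.047 ]
near_hole top 0.74 [232.8 191.5] [0.5223 0.0518 0.051 ]
near_hole top 0.62 [210.  196.9] [0.5052 0.1326 0.051 ]
near_hole side 0.67 [240.3 222.1] [0.5102 0.1396 0.051 ]
far_hole top 0.68 [229.8 194.2] [0.513  0.0626 0.051 ]
far_hole side 0.71 [253.8 204.1] [0.5253 0.0502 0.051 ]
far_hole side 0.31 [247.8 229.2] [0.477  0.1559 0.051 ]
spindle top 0.81 [142.2 204.1] [0.4863 0.3818 0.02  ]
spindle side 0.69 [192.6 294.3] [0.4763 0.3781 0.02  ]
sp
[... 454 characters left out ...]
ide 0.6 [202.3 208.5] [0.6882 0.0786 0.    ]
grey_tape top 0.76 [323.5 205.7] [ 0.4651 -0.2759  0.    ]
grey_tape top 0.7 [166.2 210. ] [0.4636 0.298  0.    ]
grey_tape side 0.55 [322.8 178. ] [ 0.4543 -0.2637  0.    ]
{'time': 1.1, 'joint_positions': array([-1.3336,  0.4802,  1.5963,  0.    ,  1.0651, -0.0466]), 'joint_velocities': array([ 0.0008,  0.    , -0.0001,  0.0009,  0.0011,  0.0019]), 'effort': array([  0.0047, -95.0493, -43.0647,   0.0004,   0.0007,  -0.0001]), 'position': array([ 0.182 , -0.624 ,  0.1915]), 'tool_rot': array([-3.11  , -0.4442, -0.    ]), 'ft_force': array([0.0951, 0.4315, 0.3244]), 'moment': array([ 0.023 , -0.0148,  0.0024]), 'gripper_width': 0.0857128521825318}
```

Run:
```python
import cv2
a=cv2.imread('pics/top0.png');b=cv2.imread('pics/side0.png')
cv2.imwrite('pics/t1.png',cv2.resize(a[130:260,100:400],None,fx=2.6,fy=2.6,interpolation=3))
cv2.imwrite('pics/s1.png',cv2.resize(b[110:330,140:370],None,fx=2.7,fy=2.7,interpolation=3))
```

```text
(no output)
```

View pics/t1.png

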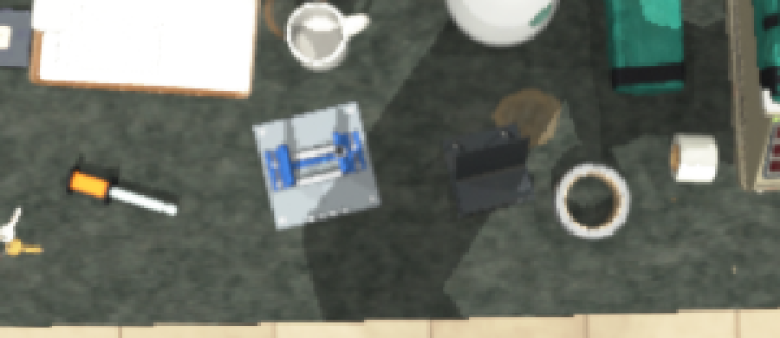

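View pics/s1.png

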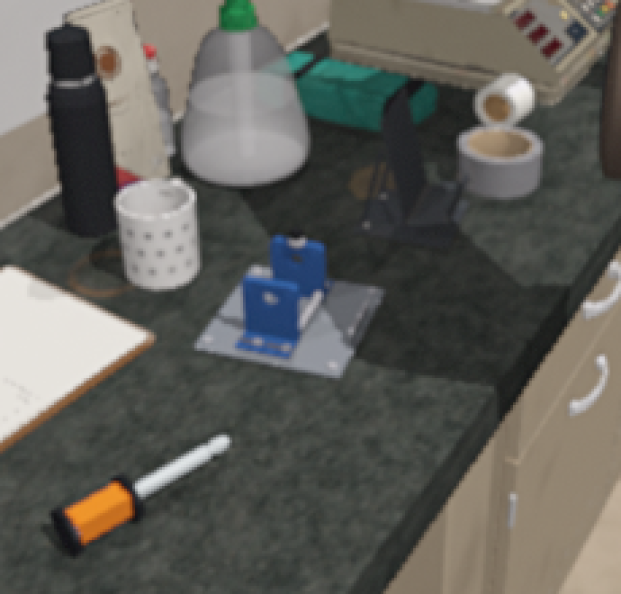

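View pics/top0.png

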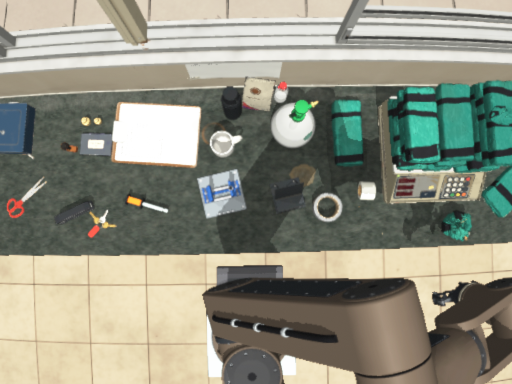

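Run:
```python
import cv2
a=cv2.imread('pics/top0.png');b=cv2.imread('pics/side0.png')
cv2.imwrite('pics/t2.png',cv2.resize(a[165:225,190:255],None,fx=10,fy=10,interpolation=cv2.INTER_CUBIC))
cv2.imwrite('pics/s2.png',cv2.resize(b[192:252,210:285],None,fx=10,fy=10,interpolation=cv2.INTER_CUBIC))
from h import *
for n in('spindle','roll','holder'):
  for c in ('top','side'):
    for r in ctrl.outline_of(n,c)[:1]:
        ys,xs=np.nonzero(r['pixels']); box=cv2.minAreaRect(np.c_[xs,ys].astype(np.float32)); print(n,c,r['conf'],len(xs),r['centre'],box)
        print(np.round(cv2.boxPoints(box),1).tolist())
c=[(255,125),(358,102),(381,205),(277,229)]
for p in c: print(atz('top',(p[0]/2.6+100-.3,p[1]/2.6+130-.3),.006))
```

```text
spindle top 0.78 172 [141.2, 203.0] ((145.3918914794922, 203.85134887695312), (41.09850311279297, 7.27862548828125), 17.10272979736328)
[[124.69999694824219, 201.3000030517578], [126.80000305175781, 194.3000030517578], [166.10000610351562, 206.39999389648438], [164.0, 213.39999389648438]]
spindle side 0.77 647 [183.1, 298.7] ((192.47564697265625, 290.68768310546875), (17.486957550048828, 70.5534439086914), 60.524105072021484)
[[157.5, 300.3999938964844], [218.89999389648438, 265.70001220703125], [227.5, 280.8999938964844], [166.10000610351562, 315.70001220703125]]
roll top 0.66 267 [366.0, 189.7] ((366.5, 190.0), (16.0, 17.0), 90.0)
[[358.0, 182.0], [375.0, 182.0], [375.0, 198.0], [358.0, 198.0]]
roll side 0.65 334 [323.9, 146.5] ((326.0, 147.5), (19.0, 20.0), 90.0)
[[316.0, 138.0], [336.0, 138.0], [336.0, 157.0], [316.0, 157.0]]
holder top 0.96 1661 [220.6, 192.1] ((220.82862854003906, 193.42413330078125), (40.47471618652344, 41.74892044067383), 77.00537872314453)
[[195.89999389648438, 178.39999389648438], [236.60000610351562, 169.0], [245.6999969482422, 208.39999389648438], [205.0, 217.8000030517578]]
holder side 0.57 2163 [247.6, 226.7] ((249.2552032470703, 228.18016052246094), (50.700069427490234, 57.86055374145508), 35.21759033203125)
[[211.89999389648438, 237.1999969482422], [245.1999969482422, 189.89999389648438], [286.6000061035156, 219.1999969482422], [253.3000030517578, 266.3999938964844]]
[0.57809905 0.17979635 0.006     ]
[0.60687318 0.03483565 0.006     ]
[0.462089  0.0061328 0.006    ]
[0.43219815 0.15150377 0.006     ]
```

View pics/t2.png

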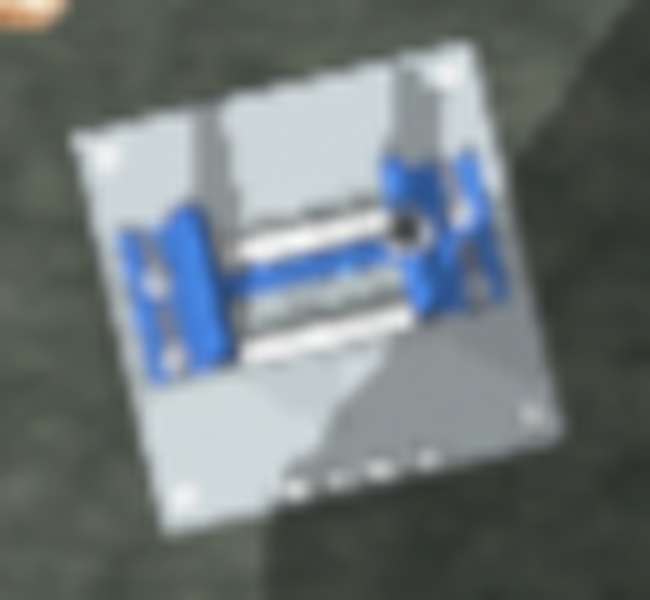

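View pics/s2.png

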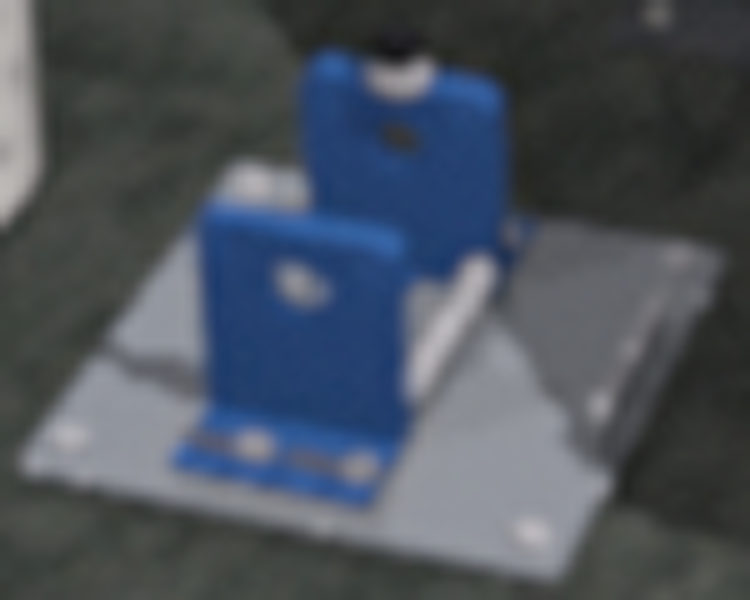

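```bash
cat > fit.py <<'E'
from h import *
from scipy.optimize import least_squares
T=lambda u:((u[0]+.5)/10-.5+190,(u[1]+.5)/10-.5+165)
S=lambda u:((u[0]+.5)/10-.5+210,(u[1]+.5)/10-.5+192)
# cam, px, local(mm), isbracket
P=[('top',T(p),q,0) for p,q in [((72,133),(75,75,6)),((475,38),(75,-75,6)),((567,440),(-75,-75,6)),((165,535),(-75,75,6))]]
P+=[('side',S(p),q,0) for p,q in [((22,462),(75,75,6)),((562,572),(-75,75,6)),((722,255),(-75,-75,6)),((235,165),(75,-75,6))]]
P+=[('top',T(p),q,1) for p,q in [((137.5,307.5),(0,67,9)),((488.5,225),(0,-67,9)),((408,230),(0,-37,85)),((220,282),(0,33,70))]]
P+=[('side',S(p),q,1) for p,q in [((300,285),(0,41,51)),((400,137),(0,-33,51)),((203,207),(28,41,70)),((405,243),(-28,41,70)),((400,48),(0,-37,85))]]
def model(p):
    x,y,a,d=p[:4]; out=[]
    for c,px,q,b in P:
        l=np.array(q)/1e3; l=l+[d*b,0,0]
        w=[x+np.cos(a)*l[0]-np.sin(a)*l[1],y+np.sin(a)*l[0]+np.cos(a)*l[1],l[2]]
        sh=p[4:6] if c=='top' else p[6:8]
        out.append(proj(c,w)+sh-px)
    return np.array(out)
f=lambda p:np.r_[model(p).ravel(),p[4:]/0.7]
r=least_squares(f,[.52,.095,.2,0,0,0,0,0],loss='soft_l1',x_scale=[.1,.1,.1,.01,1,1,1,1])
if __name__=='__main__':
    np.set_printoptions(precision=4,suppress=True)
    print(r.x,np.degrees(r.x[2]))
    J=r.jac;print(np.sqrt(np.diag(np.linalg.inv(J.T@J)))*.5)
    for (c,px,q,b),e in zip(P,model(r.x)): print(c,q,b,np.round(e,2))
    x,y,a,d=r.x[:4]
    for n,l in dict(bed=(0,0),near=(d,.041),far=(d,-.041)).items():
        print(n,x+np.cos(a)*l[0]-np.sin(a)*l[1],y+np.sin(a)*l[0]+np.cos(a)*l[1])
E
python3 fit.py
python3 - <<'E'
import cv2
a=cv2.imread('pics/top0.png');b=cv2.imread('pics/side0.png')
import numpy as np
z=lambda im,x,y,w,h,f:cv2.resize(im[y:y+h,x:x+w],None,fx=f,fy=f,interpolation=cv2.INTER_CUBIC)
cv2.imwrite('pics/sp.png',np.vstack([z(a,120,188,55,32,10),z(b,152,258,88,64,6.25)[:, :550]]))
cv2.imwrite('pics/ro.png',np.hstack([z(a,350,174,35,35,11),z(b,308,130,35,35,11)]))
E
```

```text
[ 0.5186  0.0935  0.2132  0.0062 -0.1584 -0.3532  0.228   0.2278] 12.215060942696999
[0.0011 0.0011 0.0054 0.0008 0.2909 0.2945 0.3218 0.2715]
top (75, 75, 6) 0 [0.09 0.15]
top (75, -75, 6) 0 [-0.16 -0.02]
top (-75, -75, 6) 0 [ 0.34 -0.12]
top (-75, 75, 6) 0 [0.21 0.13]
side (75, 75, 6) 0 [-0.42 -0.33]
side (-75, 75, 6) 0 [-0.08 -0.26]
side (-75, -75, 6) 0 [ 0.72 -0.87]
side (75, -75, 6) 0 [ 0.01 -0.54]
top (0, 67, 9) 1 [-0.12  0.5 ]
top (0, -67, 9) 1 [0.76 0.06]
top (0, -37, 85) 1 [-0.09  0.09]
top (0, 33, 70) 1 [-0.66 -0.1 ]
side (0, 41, 51) 1 [0.12 0.71]
side (0, -33, 51) 1 [0.08 0.59]
side (28, 41, 70) 1 [-0.63  0.57]
side (-28, 41, 70) 1 [-0.44  0.66]
side (0, -37, 85) 1 [ 0.17 -1.89]
bed 0.5186258906506257 0.09348489362796429
near 0.5160419808887784 0.13487525037000064
far 0.5333916815731727 0.054731704864689174
```

View pics/sp.png

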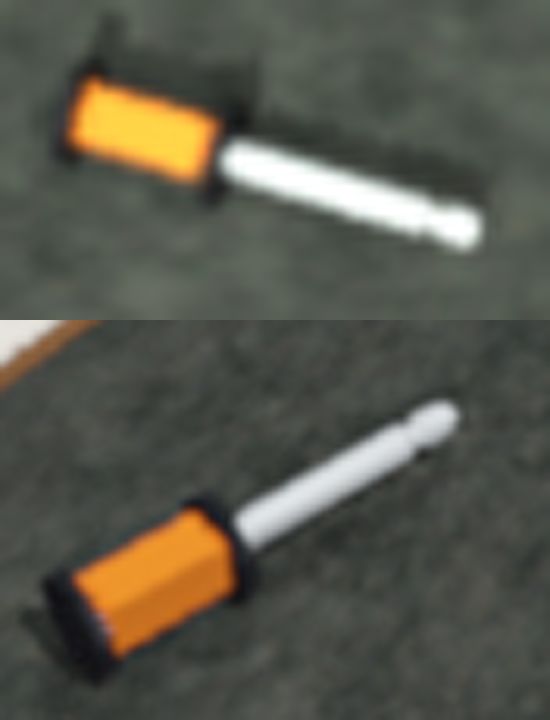

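View pics/ro.png

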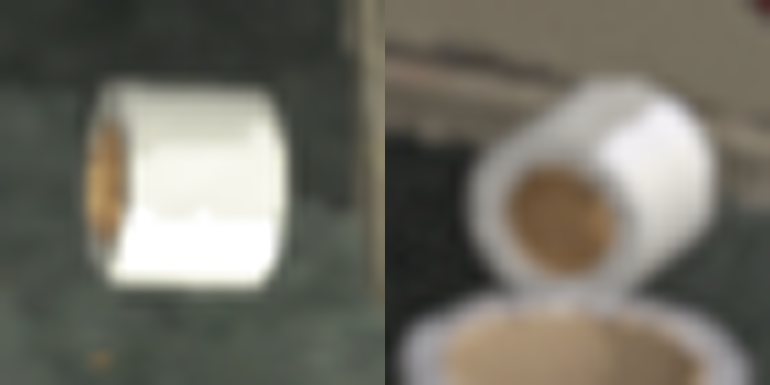

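```bash
cat > plan.py <<'E'
from h import *
from scipy.spatial.transform import Rotation as R
def plan(pos,jaw,st=None,lean=None):
    """pos: TCP world, jaw: world yaw (deg) of tool y axis mod 180; prints normalised offset & rot"""
    s=st or ctrl.state(); R0=R.from_rotvec(s['tool_rot']); p0=np.array(s['position'])
    off=R0.as_matrix().T@(np.array(pos)-p0)/0.3
    best=None
    for k in(0,180):
        a=np.radians(jaw+k); y=np.array([np.cos(a),np.sin(a),0]); z=np.array([0,0,-1.]); x=np.cross(y,z)
        Rt=R.from_matrix(np.c_[x,y,z]); rv=(R0.inv()*Rt).as_rotvec()/(np.pi/2)
        if best is None or np.linalg.norm(rv)<np.linalg.norm(best): best=rv
    print('t',round(s['time'],2),'q6',np.round(s['joint_positions'][[0,5]],2),'p',np.round(p0,4),'off',np.round(off,4),'rot',np.round(best,4))
E
python3 - <<'E'
from plan import *
from scipy.optimize import least_squares
np.set_printoptions(precision=4,suppress=True)
s=ctrl.state();print(R.from_rotvec(s['tool_rot']).as_matrix())
T=lambda u:((u[0]+.5)/11-.5+350,(u[1]+.5)/11-.5+174)
Sd=lambda u:((u[0]-385+.5)/11-.5+308,(u[1]+.5)/11-.5+130)
for n,p in dict(bore=(108,185),Lmid=(115,185),Rmid=(265,187)).items(): print(n,atz('top',T(p),.032))
print('bore side',atz('side',Sd((562,217)),.032))
print('scale',[atz('top',T((365,100)),z) for z in(0,.05,.1)])
# silhouette fit
th=np.linspace(0,2*np.pi,48)
def hull(p,c):
    x,y,a=p
    pts=[]
    for s_ in(-1,1):
        l=np.c_[.032*np.cos(th),np.full(48,s_*.0255),.032*np.sin(th)]
        pts.append(np.c_[x+np.cos(a)*l[:,0]-np.sin(a)*l[:,1],y+np.sin(a)*l[:,0]+np.cos(a)*l[:,1],.032+l[:,2]])
    return np.array([proj(c,q) for q in np.vstack(pts)])
tb=np.r_[T((86,78)),T((290,292))]; sb=np.r_[Sd((466,75)),Sd((716,305))]
def f(p):
    h=hull(p,'top');g=hull(p,'side')
    bore=proj('side',[p[0]-np.sin(p[2])*.0255,p[1]+np.cos(p[2])*.0255,.032])-Sd((562,217))
    return np.r_[h.min(0)-tb[:2],h.max(0)-tb[2:],(g.min(0)-sb[:2]),(g.max(0)-sb[2:]), bore]
for a in(-.3,0,.3):
    r=least_squares(f,[.515,-.415,a],x_scale=[.1,.1,1]); print(r.x,np.degrees(r.x[2]),r.cost,r.fun)
# spindle
Q=lambda u:((u[0]+.5)/10-.5+120,(u[1]+.5)/10-.5+188)
W=lambda u:((u[0]+.5)/6.25-.5+152,(u[1]-320+.5)/6.25-.5+258)
print('sp top nose,grip,rodstart',atz('top',Q((482,230)),.02),atz('top',Q((145,130)),.024),atz('top',Q((225,158)),.02))
print('sp side nose',atz('side',W((455,415)),.02),atz('side',W((245,530)),.02),atz('side',W((155,580)),.02))
E
```

```text
[[ 0.96    0.28   -0.    ]
 [ 0.28   -0.96    0.0001]
 [-0.     -0.0001 -1.    ]]
bore [ 0.5159 -0.4033  0.032 ]
Lmid [ 0.5159 -0.4056  0.032 ]
Rmid [ 0.5139 -0.456   0.032 ]
bore side [ 0.5155 -0.4075  0.032 ]
scale [array([ 0.544 , -0.5015,  0.    ]), array([ 0.5404, -0.4857,  0.05  ]), array([ 0.5368, -0.4699,  0.1   ])]Traceback (most recent call last):
  File "<stdin>", line 25, in <module>
    return func(*args, **kwargs)
    result = trf(vector_fun.fun, vector_fun.jac, x0, f0, J0, lb, ub, ftol, xtol,
                 gtol, max_nfev, x_scale, loss_function, tr_solver,
                 tr_options.copy(), verbose, callback=callback_wrapped)
    return trf_no_bounds(
        fun, jac, x0, f0, J0, ftol, xtol, gtol, max_nfev, x_scale,
        loss_function, tr_solver, tr_options, verbose, callback=callback)
    J = jac(x)
    self._update_jac()
    ~~~~~~~~~~~~~~~~^^
    self.J = self.jac_wrapped(xp_copy(self.x), f0=self.f)
             ~~~~~~~~~~~~~~~~^^^^^^^^^^^^^^^^^^^^^^^^^^^^
    J, dct = approx_derivative(
             ~~~~~~~~~~~~~~~~~^
        self.fun,
        ^^^^^^^^^
   
[... 339 characters left out ...]
         mf)
                             ^^^
    df = [f_eval - f0 for f_eval in f_evals]
                                    ^^^^^^^
    f = np.atleast_1d(self.fun(x, *self.args, **self.kwargs))
                      ~~~~~~~~^^^^^^^^^^^^^^^^^^^^^^^^^^^^^^
    return np.atleast_1d(self.fun(x))
                         ~~~~~~~~^^^
    return self.f(x, *self.args, **self.kwargs)
           ~~~~~~^^^^^^^^^^^^^^^^^^^^^^^^^^^^^^
  File "<stdin>", line 21, in f
  File "<stdin>", line 18, in hull
  File "h.py", line 13, in proj
    c=ctrl.get_calibration(cam); p=np.array(c['R'])@np.array(X)+np.array(c['t']); u=p[:2]/p[2]; u=u*(1+c['k1']*(u@u))
ValueError: time passes only in moves, steps and waits
```

```bash
python3 - <<'E'
from workcell import ctrl
import pickle
pickle.dump({c:ctrl.get_calibration(c) for c in('top','side')},open('cal.pkl','wb'))
E
sed -i "s/ctrl.get_calibration(cam)/CAL[cam]/; 1a import pickle\nCAL=pickle.load(open('cal.pkl','rb'))" h.py
cat > roll.py <<'E'
from plan import *
from scipy.optimize import least_squares
np.set_printoptions(precision=4,suppress=True)
T=lambda u:((u[0]+.5)/11-.5+350,(u[1]+.5)/11-.5+174)
Sd=lambda u:((u[0]-385+.5)/11-.5+308,(u[1]+.5)/11-.5+130)
th=np.linspace(0,2*np.pi,48)
def hull(p,c):
    x,y,a=p
    pts=[]
    for s_ in(-1,1):
        l=np.c_[.032*np.cos(th),np.full(48,s_*.0255),.032*np.sin(th)]
        pts.append(np.c_[x+np.cos(a)*l[:,0]-np.sin(a)*l[:,1],y+np.sin(a)*l[:,0]+np.cos(a)*l[:,1],.032+l[:,2]])
    return np.array([proj(c,q) for q in np.vstack(pts)])
tb=np.r_[T((86,78)),T((290,292))]; sb=np.r_[Sd((466,75)),Sd((716,305))]
def f(p):
    h=hull(p,'top');g=hull(p,'side')
    bore=proj('side',[p[0]-np.sin(p[2])*.0255,p[1]+np.cos(p[2])*.0255,.032])-Sd((562,217))
    return np.r_[h.min(0)-tb[:2],h.max(0)-tb[2:],(g.min(0)-sb[:2]),(g.max(0)-sb[2:]), bore]
for a in(-.3,0,.3):
    r=least_squares(f,[.515,-.415,a],x_scale=[.1,.1,1]); print(r.x,np.degrees(r.x[2]),r.cost,r.fun)
Q=lambda u:((u[0]+.5)/10-.5+120,(u[1]+.5)/10-.5+188)
W=lambda u:((u[0]+.5)/6.25-.5+152,(u[1]-320+.5)/6.25-.5+258)
print('sp top nose,grip,rodstart',atz('top',Q((482,230)),.02),atz('top',Q((145,130)),.024),atz('top',Q((225,158)),.02))
print('sp side nose',atz('side',W((455,415)),.02),atz('side',W((245,530)),.02),atz('side',W((155,580)),.02))
E
python3 roll.py
```

```text
[ 0.5146 -0.4304 -0.1135] -6.501902610824131 0.6256421860086029 [ 0.1833  0.4732  0.2766 -0.118   0.2733  0.0002 -0.0387  0.4632 -0.7704
  0.1383]
[ 0.5153 -0.4302  0.0408] 2.340340952374491 0.7726473500606317 [ 0.1031  0.431   0.2593 -0.4098  0.445  -0.1332 -0.6826  0.553   0.0273
  0.3542]
[ 0.5153 -0.4302  0.0408] 2.3402700033268875 0.7726473500486343 [ 0.1031  0.431   0.2593 -0.4098  0.445  -0.1332 -0.6826  0.553   0.0272
  0.3542]
sp top nose,grip,rodstart [0.4611 0.2887 0.02  ] [0.4996 0.4108 0.024 ] [0.489  0.3824 0.02  ]
sp side nose [0.4567 0.2883 0.02  ] [0.4857 0.3729 0.02  ] [0.497  0.4071 0.02  ]
```

Run:
```python
from plan import *
np.set_printoptions(suppress=True)
for p in [(.3,-.42,.24),(.515,-.42,.22),(.515,-.42,.1)]: plan(p,-2)
```

```text
t 1.4 q6 [-1.33 -0.05] p [ 0.182  -0.624   0.1915] off [ 0.5679 -0.5425 -0.1617] rot [-0.     -0.     -0.7971]
t 1.4 q6 [-1.33 -0.05] p [ 0.182  -0.624   0.1915] off [ 1.2559 -0.3418 -0.0951] rot [-0.     -0.     -0.7971]
t 1.4 q6 [-1.33 -0.05] p [ 0.182  -0.624   0.1915] off [ 1.2559 -0.3418  0.3049] rot [-0.     -0.     -0.7971]
```

```bash
python3 -m handwheel '{"offset":[[0.57,-0.54,-0.16],[0.57,-0.54,-0.16],[0.57,-0.54,-0.16],[0.57,-0.54,-0.16],[0.8,-0.48,-0.13],[1,-0.41,-0.12],[1,-0.41,-0.12],[1,-0.41,-0.12],[1,-0.41,-0.12]],"rot":[[0,0,-0.1],[0,0,-0.2],[0,0,-0.3],[0,0,-0.4],[0,0,-0.5],[0,0,-0.6],[0,0,-0.7],[0,0,-0.797],[0,0,-0.797]]}' 1 40
python3 - <<'E'
from plan import *
np.set_printoptions(suppress=True)
for p in [(.515,-.42,.15),(.515,-.42,.1)]: plan(p,-2)
E
```

```text
time: 2.52
position: [0.4357, -0.4217, 0.2274]
tool_rot: [-2.26, -2.182, 0.0]
ft_force: [-0.5, -0.1, -0.4]
gripper_width: 0.0856
t 2.52 q6 [-0.82 -0.78] p [ 0.4357 -0.4217  0.2274] off [0.0151 0.2639 0.2579] rot [-0.0001 -0.0001 -0.0003]
t 2.52 q6 [-0.82 -0.78] p [ 0.4357 -0.4217  0.2274] off [0.0151 0.2639 0.4245] rot [-0.0001 -0.0001 -0.0003]
```

```bash
python3 -m handwheel '{"offset":[[0.015,0.14,0.1],[0.015,0.264,0.25],[0.015,0.264,0.4],[0.015,0.264,0.425],[0.015,0.264,0.425],[0.015,0.264,0.425]],"rot":[[0,0,0],[0,0,0],[0,0,0],[0,0,0],[0,0,0],[0,0,0]]}'
python3 - <<'E'
from plan import *
np.set_printoptions(suppress=True)
z=lambda im,x,y,w,h,f:cv2.resize(im[y:y+h,x:x+w],None,fx=f,fy=f,interpolation=cv2.INTER_CUBIC)
a=save('top','g1t.png');b=save('side','g1s.png')
cv2.imwrite('pics/g1.png',np.hstack([z(a,320,140,100,100,4),z(b,270,90,100,100,4)])[:,:,::-1])
plan((.515,-.42,.008),-2)
E
```

```text
time: 3.28
position: [0.5155, -0.4213, 0.1023]
tool_rot: [2.259, 2.178, 0.0]
ft_force: [0.3, 0.7, -0.8]
gripper_width: 0.0855
t 3.38 q6 [-0.73 -0.69] p [ 0.5155 -0.4211  0.102 ] off [ 0.0041 -0.0024  0.3133] rot [ 0.0014  0.0011 -0.0007]
```

View pics/g1.png

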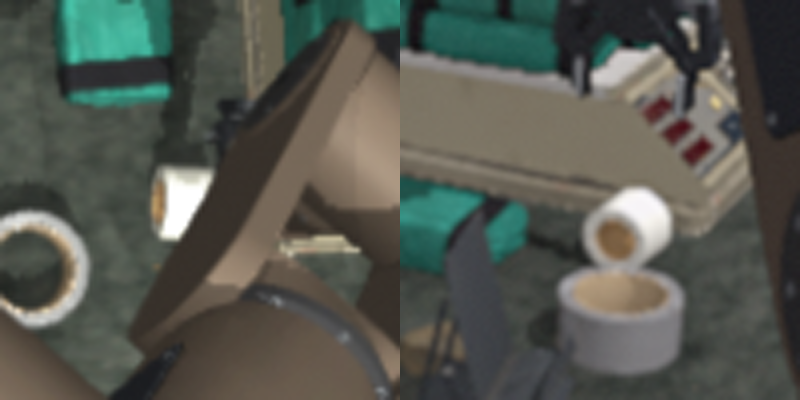

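```bash
python3 -m handwheel '{"offset":[[0,0,0.08],[0,0,0.16],[0,0,0.22],[0,0,0.22]],"rot":[[0,0,0],[0,0,0],[0,0,0],[0,0,0]]}'
python3 -m handwheel '{"offset":[[0,0,0.04],[0,0,0.08],[0,0,0.09],[0,0,0.09]],"rot":[[0,0,0],[0,0,0],[0,0,0],[0,0,0]]}'
python3 - <<'E'
from plan import *
z=lambda im,x,y,w,h,f:cv2.resize(im[y:y+h,x:x+w],None,fx=f,fy=f,interpolation=cv2.INTER_CUBIC)
b=save('side','g2s.png')
cv2.imwrite('pics/g2.png',z(b,270,80,100,100,6)[:,:,::-1])
E
```

```text
time: 3.88
position: [0.5144, -0.4198, 0.0333]
tool_rot: [-2.259, -2.181, 0.0]
ft_force: [-0.8, 0.3, 0.5]
gripper_width: 0.0857
time: 4.38
position: [0.5148, -0.4201, 0.0068]
tool_rot: [-2.26, -2.182, 0.0]
ft_force: [0.5, -0.5, 1.1]
gripper_width: 0.0855
```

View pics/g2.png

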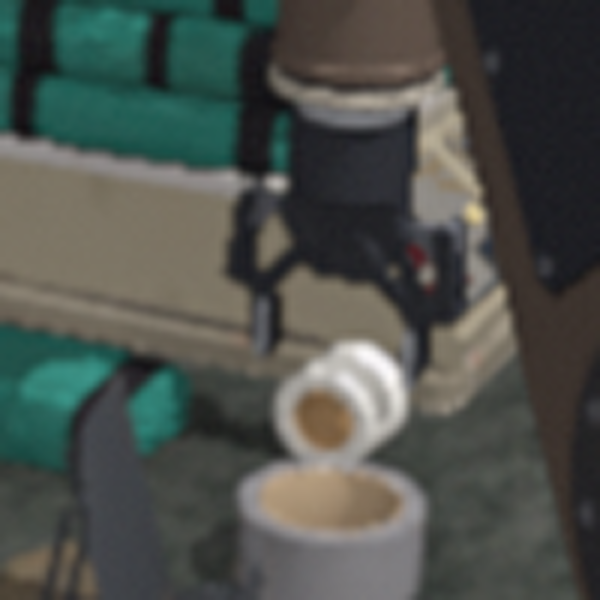

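Run:
```python
from plan import *
for z in(.007,.02,.03):
  for dx in(-.046,0,.046):
    q=proj('side',[.515+dx,-.42,z]); print(z,dx,(q-[270,80])*6)
print((proj('side',[.515,-.43+.0255,.032])-[270,80])*6)
```

```text
0.007 -0.046 [399.39468094 461.70404643]
0.007 0 [328.42873546 445.57010472]
0.007 0.046 [259.34106618 429.90675861]
0.02 -0.046 [401.00028087 442.10594058]
0.02 0 [329.6975403 426.1733271]
0.02 0.046 [260.29086566 410.71100975]
0.03 -0.046 [402.24144405 426.91274037]
0.03 0 [330.67809206 411.13808737]
0.03 0.046 [261.02461247 395.83343717]
[320.60740167 417.63144472]
```

Run:
```python
from plan import *
z=lambda im,x,y,w,h,f:cv2.resize(im[y:y+h,x:x+w],None,fx=f,fy=f,interpolation=cv2.INTER_CUBIC)
b=save('side','g3s.png');a=save('top','g3t.png')
cv2.imwrite('pics/g3.png',np.hstack([z(b,300,100,50,75,8),z(a,335,150,50,75,8)])[:,:,::-1])
s=ctrl.state();print(s['position'],s['joint_positions'],s['ft_force'])
```

```text
[ 0.51510373 -0.42034843  0.0073462 ] [-7.30044294e-01  7.10025500e-01  1.69487729e+00  1.28997764e-05
  7.36187481e-01 -6.95036405e-01] [ 0.22514187  0.14043694 -0.13533475]
```

View pics/g3.png

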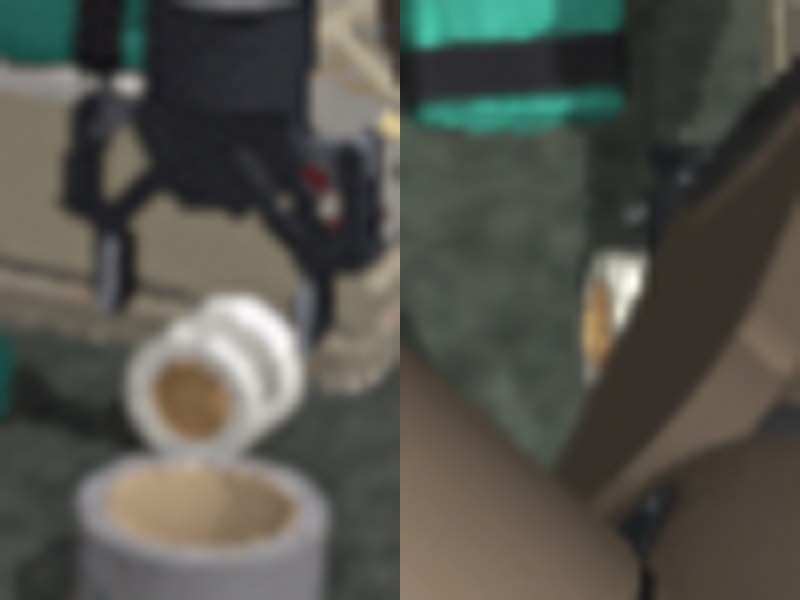

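View pics/g3s.png

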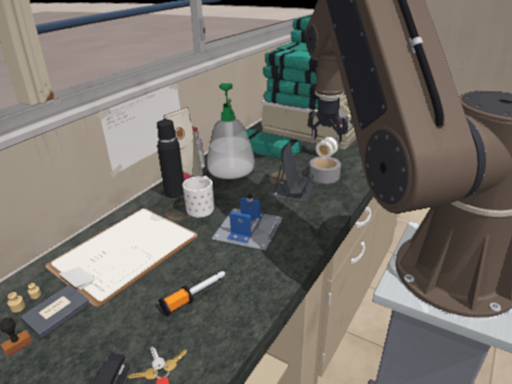

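Run:
```python
from plan import *
from scipy.optimize import least_squares
np.set_printoptions(precision=4,suppress=True)
a=np.array([315.1,137]);b=np.array([337.4,140.75]); j=np.array([np.cos(.035),-np.sin(.035),0])*.0428
f=lambda p:np.r_[proj('side',p+j)-a,proj('side',p-j)-b]
r=least_squares(f,[.515,-.42,.03],x_scale=.1);print(r.x,r.fun)
for z in(.05,.08,.1,.12): print(z,atz('top',(335+290/8,150+170/8),z),atz('top',(335+240/8,150+215/8),z))
```

```text
[ 0.5103 -0.4115  0.0723] [ 0.1366 -0.6099 -0.1337  0.5928]
0.05 [ 0.5824 -0.4454  0.05  ] [ 0.5627 -0.4214  0.05  ]
0.08 [ 0.5794 -0.4367  0.08  ] [ 0.5601 -0.4132  0.08  ]
0.1 [ 0.5775 -0.4309  0.1   ] [ 0.5584 -0.4077  0.1   ]
0.12 [ 0.5755 -0.4251  0.12  ] [ 0.5567 -0.4022  0.12  ]
```

Run:
```python
from plan import *
b=cv2.imread('pics/g3s.png')
c=np.clip((b[105:165,300:350].astype(float)/255)**.5*255,0,255).astype(np.uint8)
cv2.imwrite('pics/g4.png',cv2.resize(c,None,fx=10,fy=10,interpolation=cv2.INTER_CUBIC))
```

```text
(no output)
```

View pics/g4.png

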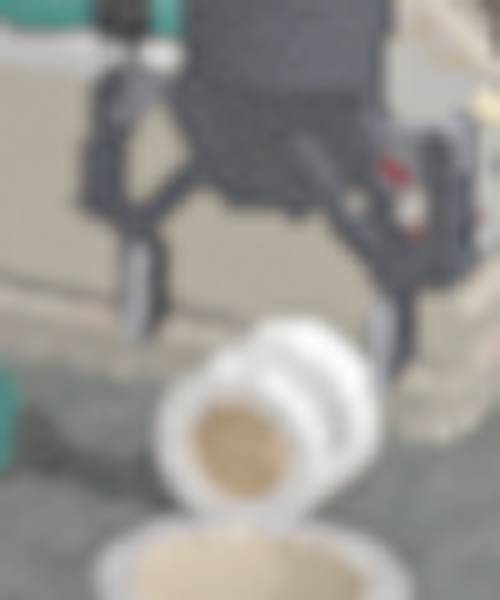

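```bash
python3 - <<'E'
from plan import *
np.set_printoptions(precision=4,suppress=True)
for z in(.08,.1,.12,.14): print(z,[(proj('side',[.515+dx,y,z])-[300,105])*10 for dx in(0,) for y in (-.378,-.42,-.462)])
for z in(.01,.02,.04,.06): print(z,[(proj('side',[.515+dx,-.42,z])-[300,105])*10 for dx in(.048,-.048)])
# flange ring/others
E
python3 - <<'E'
import cv2
b=cv2.imread('pics/g3s.png')
cv2.imwrite('pics/g5.png',cv2.resize(b[60:200,260:400],None,fx=4.2,fy=4.2,interpolation=cv2.INTER_CUBIC))
E
```

```text
0.08 [array([211.8025, 348.905 ]), array([259.3997, 307.4016]), array([304.912 , 267.7129])]
0.1 [array([214.9151, 295.6563]), array([262.7529, 255.0653]), array([308.4796, 216.2651])]
0.12 [array([218.052 , 241.6724]), array([266.1318, 202.0265]), array([312.0738, 164.1455])]
0.14 [array([221.2129, 186.9431]), array([269.5361, 148.2758]), array([315.6944, 111.3456])]
0.01 [array([127.6581, 458.0382]), array([371.4944, 513.1784])]
0.02 [array([128.8592, 433.4153]), array([373.5735, 488.0159])]
0.04 [array([131.2747, 383.6834]), array([377.7584, 437.1768])]
0.06 [array([133.7078, 333.2959]), array([381.979 , 385.6441])]
```

View pics/g5.png

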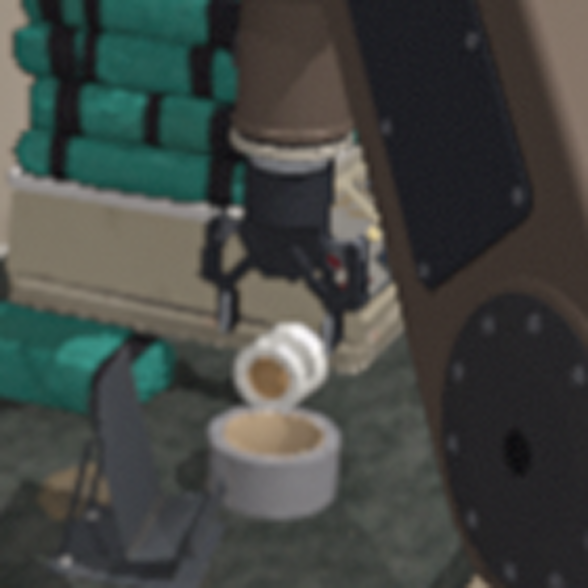

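```bash
python3 -m handwheel '{"offset":[[0,0,0.03],[0,0,0.06],[0,0,0.06]],"rot":[[0,0,0],[0,0,0],[0,0,0]]}'
python3 - <<'E'
from plan import *
b=save('side','g6s.png')
c=np.clip((b[105:165,300:350].astype(float)/255)**.5*255,0,255).astype(np.uint8)
cv2.imwrite('pics/g6.png',cv2.resize(c,None,fx=10,fy=10,interpolation=cv2.INTER_CUBIC)[:,:,::-1])
E
```

```text
time: 4.9
position: [0.5143, -0.4196, -0.0122]
tool_rot: [-2.259, -2.181, 0.0]
ft_force: [0.2, 0.6, 0.5]
gripper_width: 0.0853
```

View pics/g6.png

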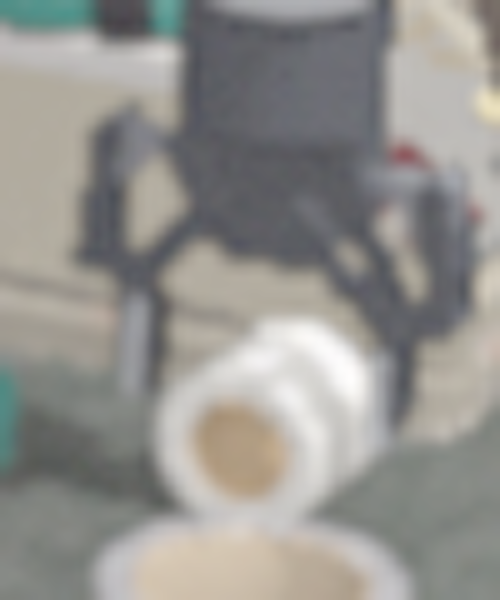

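```bash
python3 -m handwheel '{"offset":[[0,0,0.03],[0,0,0.058],[0,0,0.058]],"rot":[[0,0,0],[0,0,0],[0,0,0]]}'
python3 - <<'E'
from plan import *
b=save('side','g7s.png')
c=np.clip((b[105:165,300:350].astype(float)/255)**.5*255,0,255).astype(np.uint8)
cv2.imwrite('pics/g7.png',cv2.resize(c,None,fx=10,fy=10,interpolation=cv2.INTER_CUBIC)[:,:,::-1])
E
```

```text
time: 5.32
position: [0.5144, -0.4197, -0.0294]
tool_rot: [-2.259, -2.181, 0.0]
ft_force: [0.8, 0.6, 0.7]
gripper_width: 0.0854
```

View pics/g7.png

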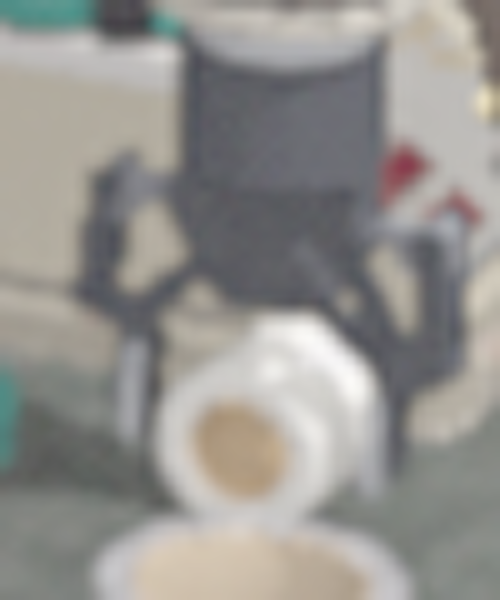

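```bash
python3 -m handwheel '{"offset":[[0,0,0],[0,0,0],[0,0,0],[0,0,0],[0,0,0],[0,0,0]],"rot":[[0,0,0],[0,0,0],[0,0,0],[0,0,0],[0,0,0],[0,0,0]]}' -1 40
python3 -m handwheel '{"offset":[[0,0,0],[0,0,-0.03],[0,0,-0.06]],"rot":[[0,0,0],[0,0,0],[0,0,0]]}'
python3 - <<'E'
from plan import *
b=save('side','g8s.png')
c=np.clip((b[90:165,290:350].astype(float)/255)**.5*255,0,255).astype(np.uint8)
cv2.imwrite('pics/g8.png',cv2.resize(c,None,fx=8,fy=8,interpolation=cv2.INTER_CUBIC)[:,:,::-1])
for p in [(.515,-.42,.12),(.52,-.2,.12)]: plan(p,-2)
E
```

```text
time: 6.12
position: [0.5151, -0.4203, -0.0279]
tool_rot: [2.26, 2.182, 0.0]
ft_force: [-1.9, 1.5, 5.5]
gripper_width: 0.0634
time: 6.5
position: [0.515, -0.4202, -0.0097]
tool_rot: [2.26, 2.182, 0.0]
ft_force: [-0.8, -1.3, -1.7]
gripper_width: 0.0633
t 6.55 q6 [-0.73 -0.7 ] p [ 0.5156 -0.4207 -0.0085] off [ 0.0019 -0.0014 -0.4282] rot [ 0.0008  0.0007 -0.0001]
t 6.55 q6 [-0.73 -0.7 ] p [ 0.5156 -0.4207 -0.0085] off [ 0.7354 -0.0104 -0.429 ] rot [ 0.0008  0.0007 -0.0001]
```

View pics/g8.png

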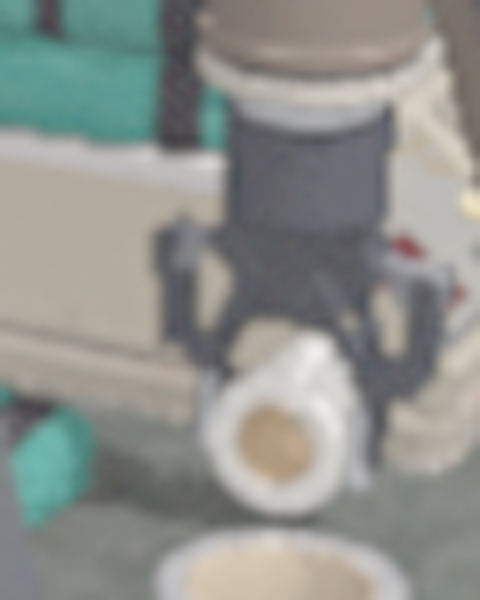

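```bash
python3 -m handwheel '{"offset":[[0,0,-0.1],[0,0,-0.25],[0,0,-0.4],[0,0,-0.55],[0.1,0,-0.68],[0.22,0,-0.7],[0.36,0,-0.7],[0.5,0,-0.7],[0.64,0,-0.7],[0.78,0,-0.7],[0.9,0,-0.7],[1,0,-0.7],[1,0,-0.7]],"rot":[[0,0,0],[0,0,0],[0,0,0],[0,0,0],[0,0,-0.02],[0,0,-0.04],[0,0,-0.06],[0,0,-0.08],[0,0,-0.1],[0,0,-0.12],[0,0,-0.14],[0,0,-0.158],[0,0,-0.158]]}' -1 40
python3 - <<'E'
from plan import *
for p in [(.5165,.1033,.17),(.5165,.1033,.07)]: plan(p,12.2)
E
```

```text
time: 8.18
position: [0.5254, -0.1187, 0.2]
tool_rot: [1.969, 2.447, 0.001]
ft_force: [-0.1, -0.2, -1.3]
gripper_width: 0.0631
t 8.18 q6 [-0.28 -0.49] p [ 0.5254 -0.1187  0.2   ] off [0.7291 0.1293 0.1002] rot [ 0.0003 -0.      0.0017]
t 8.18 q6 [-0.28 -0.49] p [ 0.5254 -0.1187  0.2   ] off [0.7291 0.1292 0.4336] rot [ 0.0003 -0.      0.0017]
```

```bash
python3 -m handwheel '{"offset":[[0.12,0.02,0],[0.26,0.045,0],[0.4,0.07,0],[0.54,0.095,0],[0.66,0.117,0],[0.729,0.129,0.1],[0.729,0.129,0.25],[0.729,0.129,0.38],[0.729,0.129,0.433],[0.729,0.129,0.433],[0.729,0.129,0.433]],"rot":[[0,0,0],[0,0,0],[0,0,0],[0,0,0],[0,0,0],[0,0,0],[0,0,0],[0,0,0],[0,0,0],[0,0,0],[0,0,0]]}'
python3 - <<'E'
from plan import *
z=lambda im,x,y,w,h,f:cv2.resize(im[y:y+h,x:x+w],None,fx=f,fy=f,interpolation=cv2.INTER_CUBIC)
a=save('top','b1t.png');b=save('side','b1s.png')
cv2.imwrite('pics/b1.png',np.hstack([z(a,185,150,80,90,5),z(b,205,150,80,90,5)])[:,:,::-1])
plan((.5165,.1033,.0),12.2)
E
```

```text
time: 9.55
position: [0.5181, 0.1015, 0.071]
tool_rot: [1.972, 2.444, 0.002]
ft_force: [0.5, -0.3, -0.8]
gripper_width: 0.063
t 9.65 q6 [ 0.14 -0.08] p [0.5181 0.1016 0.0711] off [ 0.0068 -0.0044  0.2369] rot [ 0.0015  0.0001 -0.    ]
```

View pics/b1.png

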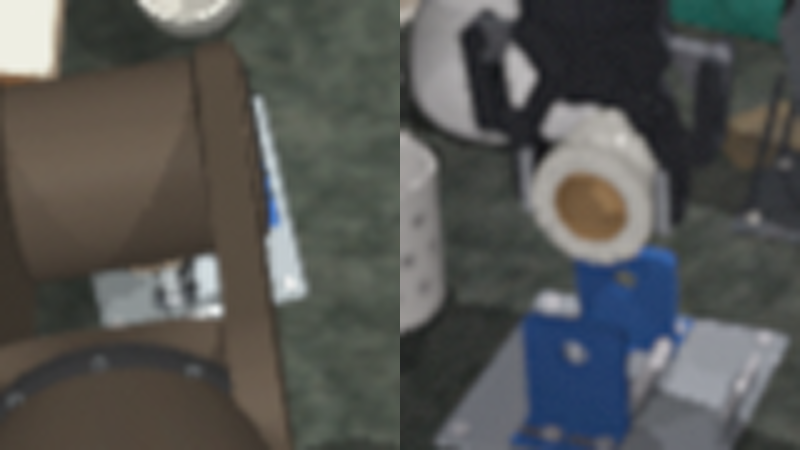

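Run:
```python
from plan import *
np.set_printoptions(precision=4,suppress=True)
yd=np.array([-np.sin(.213),np.cos(.213),0]); xd=np.array([np.cos(.213),np.sin(.213),0])
t=np.array([.518,.1015,.071+.0605])
for dy in(.0105,.0155,.0205):
  q=proj('side',t+yd*dy); print(dy,(q-[205,150])*5+[400,0])
print(((proj('side',t+yd*.0155+xd*.005)-proj('side',t+yd*.0155))*5),((proj('side',t+yd*.0155+[0,0,.005])-proj('side',t+yd*.0155))*5))
# ellipse edge points
th=np.linspace(0,2*np.pi,9)[:-1]
print(np.array([(proj('side',t+yd*.0155+xd*.032*np.cos(a)+np.array([0,0,.032*np.sin(a)]))-[205,150])*5+[400,0] for a in th]).round(0).tolist())
c=[219.,0]
```

```text
0.0105 [590.7152 198.5323]
0.0155 [587.1269 203.3967]
0.0205 [583.5097 208.3003]
[-9.283  -1.4974] [-0.4254 -8.5895]
[[528.0, 194.0], [543.0, 158.0], [584.0, 148.0], [628.0, 171.0], [647.0, 213.0], [631.0, 249.0], [590.0, 257.0], [548.0, 235.0]]
```

```bash
python3 -m handwheel '{"offset":[[0.003,0.004,0.06],[0.003,0.004,0.12],[0.003,0.004,0.17],[0.003,0.004,0.21],[0.003,0.004,0.24],[0.003,0.004,0.255],[0.003,0.004,0.255]],"rot":[[0,0,0],[0,0,0],[0,0,0],[0,0,0],[0,0,0],[0,0,0],[0,0,0]]}'
python3 - <<'E'
from plan import *
z=lambda im,x,y,w,h,f:cv2.resize(im[y:y+h,x:x+w],None,fx=f,fy=f,interpolation=cv2.INTER_CUBIC)
b=save('side','b2s.png')
cv2.imwrite('pics/b2.png',z(b,205,150,80,90,7)[:,:,::-1])
s=ctrl.state();print(s['position'],s['ft_force'])
E
```

```text
time: 10.52
position: [0.5179, 0.1027, -0.0069]
tool_rot: [-1.973, -2.445, 0.0]
ft_force: [-0.6, 0.6, -1.2]
gripper_width: 0.0634
[ 0.51805912  0.10272055 -0.00670716] [ 0.58698275  0.57006514 -1.61899506]
```

View pics/b2.png

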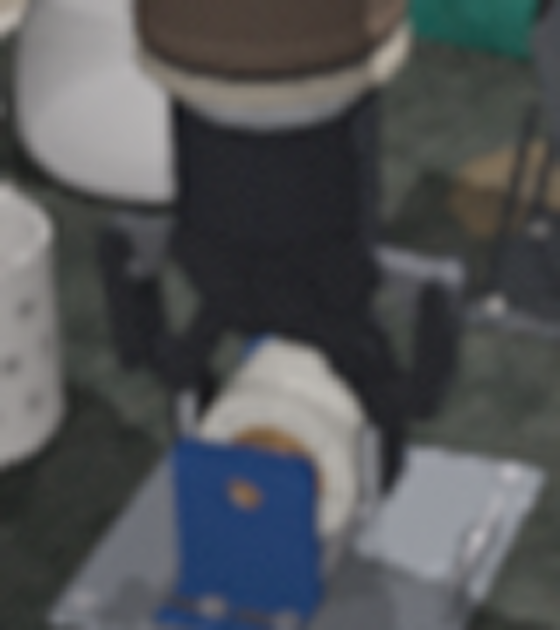

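```bash
for i in 1; do python3 -m handwheel '{"offset":[[0,0,0.006],[0,0,0.012],[0,0,0.014],[0,0,0.014]],"rot":[[0,0,0],[0,0,0],[0,0,0],[0,0,0]]}'; python3 -m handwheel '{"offset":[[0,0,0.004],[0,0,0.007],[0,0,0.007]],"rot":[[0,0,0],[0,0,0],[0,0,0]]}'; done
```

```text
time: 11.08
position: [0.5179, 0.1027, -0.011]
tool_rot: [-1.973, -2.445, 0.0]
ft_force: [0.1, -0.1, -1.9]
gripper_width: 0.0632
time: 11.45
position: [0.5181, 0.1027, -0.0123]
tool_rot: [1.972, 2.445, 0.001]
ft_force: [-4.7, -1.1, 20.3]
gripper_width: 0.063
```

```bash
python3 -m handwheel '{"offset":[[0,0,-0.003],[0,0,-0.003],[0,0,-0.003],[0,0,-0.003],[0,0,-0.003]],"rot":[[0,0,0],[0,0,0],[0,0,0],[0,0,0],[0,0,0]]}' 1 40
python3 -m handwheel '{"offset":[[0,0,-0.05],[0,0,-0.15],[0,0,-0.3],[0,0,-0.45],[0,0,-0.6],[0,0,-0.6]],"rot":[[0,0,0],[0,0,0],[0,0,0],[0,0,0],[0,0,0],[0,0,0]]}'
python3 - <<'E'
from plan import *
z=lambda im,x,y,w,h,f:cv2.resize(im[y:y+h,x:x+w],None,fx=f,fy=f,interpolation=cv2.INTER_CUBIC)
b=save('side','b3s.png')
cv2.imwrite('pics/b3.png',z(b,205,170,80,80,8)[:,:,::-1])
for p in [(.5,.35,.15),(.497,.4115,.15),(.497,.4115,.05)]: plan(p,-15)
E
```

```text
time: 12.08
position: [0.5179, 0.1027, -0.0123]
tool_rot: [-1.972, -2.445, 0.0]
ft_force: [-0.1, -0.0, 0.3]
gripper_width: 0.0853
time: 12.82
position: [0.5201, 0.103, 0.1722]
tool_rot: [1.97, 2.442, 0.008]
ft_force: [-0.4, 0.3, -0.1]
gripper_width: 0.0858
t 12.88 q6 [ 0.14 -0.07] p [0.5189 0.1029 0.1702] off [0.8186 0.1123 0.0677] rot [ 0.0025 -0.0004  0.3023]
t 12.88 q6 [ 0.14 -0.07] p [0.5189 0.1029 0.1702] off [1.021  0.1459 0.0678] rot [ 0.0025 -0.0004  0.3023]
t 12.88 q6 [ 0.14 -0.07] p [0.5189 0.1029 0.1702] off [1.0211 0.1446 0.4011] rot [ 0.0025 -0.0004  0.3023]
```

View pics/b3.png

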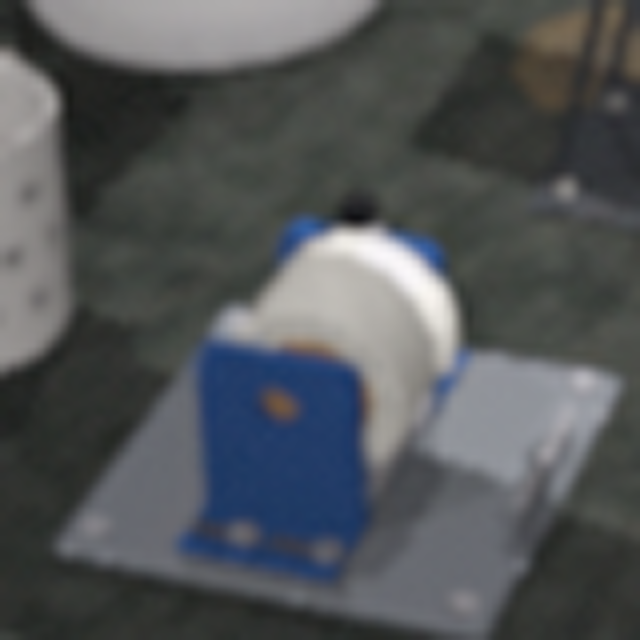

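```bash
cat > spfit.py <<'E'
from h import *
from scipy.optimize import least_squares
np.set_printoptions(precision=4,suppress=True)
Q=lambda u:((u[0]+.5)/10-.5+120,(u[1]+.5)/10-.5+188)
W=lambda u:((u[0]+.5)/6.25-.5+152,(u[1]-320+.5)/6.25-.5+258)
P=[('top',Q((483,231)),(0,-94,20)),('top',Q((428,211)),(0,-78,20)),('top',Q((222,158)),(0,0,22)),('top',Q((147,132)),(0,31,30)),
('side',W((458,411)),(0,-94,20)),('side',W((411,432)),(0,-78,20)),('side',W((243,530)),(0,0,20)),('side',W((155,580)),(0,31,22))]
def model(p):
    x,y,a=p[:3]
    return np.array([proj(c,[x+np.cos(a)*q[0]/1e3-np.sin(a)*q[1]/1e3,y+np.sin(a)*q[0]/1e3+np.cos(a)*q[1]/1e3,q[2]/1e3])+(p[3:5] if c=='top' else p[5:7])-px for c,px,q in P])
pr=np.array([-.16,-.35,.23,.23])
r=least_squares(lambda p:np.r_[model(p).ravel(),(p[3:]-pr)/.4],[.487,.38,-.26,*pr],x_scale=[.1,.1,1,1,1,1,1],loss='soft_l1')
print(r.x,np.degrees(r.x[2]));print(model(r.x))
a=r.x[2];y=np.array([-np.sin(a),np.cos(a)]);print('grip',r.x[:2]+.031*y,'nose',r.x[:2]-.094*y)
E
python3 spfit.py
```

```text
[ 0.4874  0.3776 -0.2975 -0.3828 -0.424   0.3335  0.1338] -17.045917533234874
[[-0.2102 -0.1853]
 [ 1.0677  0.6001]
 [ 1.0888 -0.0255]
 [-0.0442  0.1493]
 [-1.1348  0.1428]
 [ 0.7574  0.055 ]
 [-1.345   1.1799]
 [ 0.3412 -0.4038]]
grip [0.4965 0.4072] nose [0.4599 0.2877]
```

```bash
python3 -m handwheel '{"offset":[[0.14,0.015,0],[0.28,0.04,0],[0.42,0.06,0],[0.56,0.08,0],[0.7,0.1,0],[0.84,0.12,0.05],[0.95,0.135,0.1],[1,0.14,0.15],[1,0.14,0.2],[1,0.14,0.2]],"rot":[[0,0,0.06],[0,0,0.12],[0,0,0.18],[0,0,0.24],[0,0,0.3],[0,0,0.325],[0,0,0.325],[0,0,0.325],[0,0,0.325],[0,0,0.325]]}' 1
python3 - <<'E'
from plan import *
for p in [(.4965,.4072,.06),(.4965,.4072,-.01),(.4965,.4072,-.033)]: plan(p,-17)
E
```

```text
time: 14.12
position: [0.4947, 0.403, 0.1062]
tool_rot: [2.526, 1.867, -0.005]
ft_force: [-0.8, -0.3, 0.3]
gripper_width: 0.0857
t 14.12 q6 [0.64 0.93] p [0.4947 0.403  0.1062] off [0.0156 0.0018 0.1541] rot [-0.0011  0.0017 -0.0007]
t 14.12 q6 [0.64 0.93] p [0.4947 0.403  0.1062] off [0.0162 0.0022 0.3874] rot [-0.0011  0.0017 -0.0007]
t 14.12 q6 [0.64 0.93] p [0.4947 0.403  0.1062] off [0.0164 0.0023 0.4641] rot [-0.0011  0.0017 -0.0007]
```

```bash
python3 -m handwheel '{"offset":[[0.008,0.002,0.08],[0.014,0.002,0.16],[0.016,0.002,0.24],[0.016,0.002,0.3],[0.016,0.002,0.3],[0.016,0.002,0.3]],"rot":[[0,0,0],[0,0,0],[0,0,0],[0,0,0],[0,0,0],[0,0,0]]}' 0.3
python3 - <<'E'
from plan import *
z=lambda im,x,y,w,h,f:cv2.resize(im[y:y+h,x:x+w],None,fx=f,fy=f,interpolation=cv2.INTER_CUBIC)
b=save('side','c1s.png');a=save('top','c1t.png')
cv2.imwrite('pics/c1.png',np.hstack([z(b,140,220,100,110,4),z(a,90,160,100,110,4)])[:,:,::-1])
plan((.4965,.4072,-.033),-17); print(ctrl.state()['gripper_width'])
E
```

```text
time: 14.88
position: [0.4981, 0.4092, 0.0186]
tool_rot: [-2.526, -1.867, -0.001]
ft_force: [-0.3, -0.4, 1.5]
gripper_width: 0.0557
t 14.97 q6 [0.64 0.94] p [0.4981 0.4095 0.0189] off [-0.0092 -0.0031  0.1729] rot [ 0.0006 -0.0007 -0.0005]
0.05525937807665956
```

View pics/c1.png

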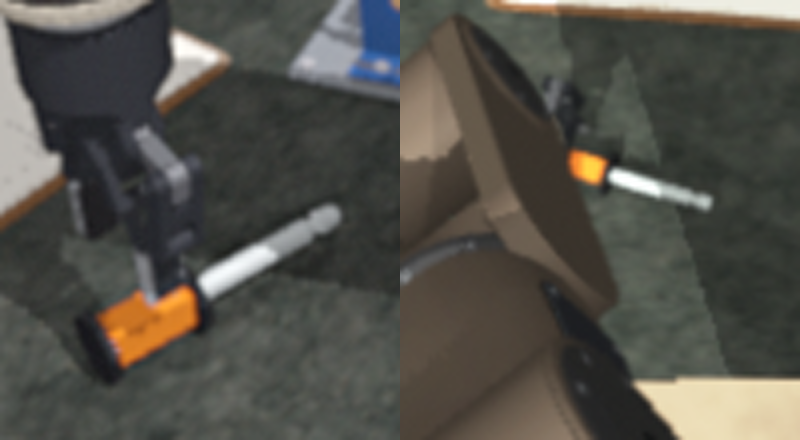

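Run:
```python
from plan import *
np.set_printoptions(precision=1,suppress=True)
f=lambda X:(proj('side',X)-[140,220])*4
a=np.radians(-17); j=np.array([np.cos(a),np.sin(a),0])
for z in(.05,.058,.065,.07):
    t=np.array([.498,.4093,z]); print(z,f(t-j*.033),f(t+j*.033))
print(f([.4965,.4072,.02]))
```

```text
0.05 [167.8 312.2] [101.1 244.5]
0.058 [165.8 300.8] [ 98.9 233.4]
0.065 [164.1 290.8] [ 97.  223.5]
0.07 [162.8 283.6] [ 95.6 216.4]
[146.1 317.2]
```

```bash
python3 -m handwheel '{"offset":[[0,0,0.05],[0,0,0.1],[0,0,0.14],[0,0,0.16],[0,0,0.17],[0,0,0.17]],"rot":[[0,0,0],[0,0,0],[0,0,0],[0,0,0],[0,0,0],[0,0,0]]}'
python3 - <<'E'
from plan import *
z=lambda im,x,y,w,h,f:cv2.resize(im[y:y+h,x:x+w],None,fx=f,fy=f,interpolation=cv2.INTER_CUBIC)
b=save('side','c2s.png')
cv2.imwrite('pics/c2.png',z(b,140,220,100,110,6)[:,:,::-1])
E
```

```text
time: 15.72
position: [0.4976, 0.4092, -0.0332]
tool_rot: [-2.526, -1.868, 0.0]
ft_force: [0.1, -0.7, -0.1]
gripper_width: 0.055
```

View pics/c2.png

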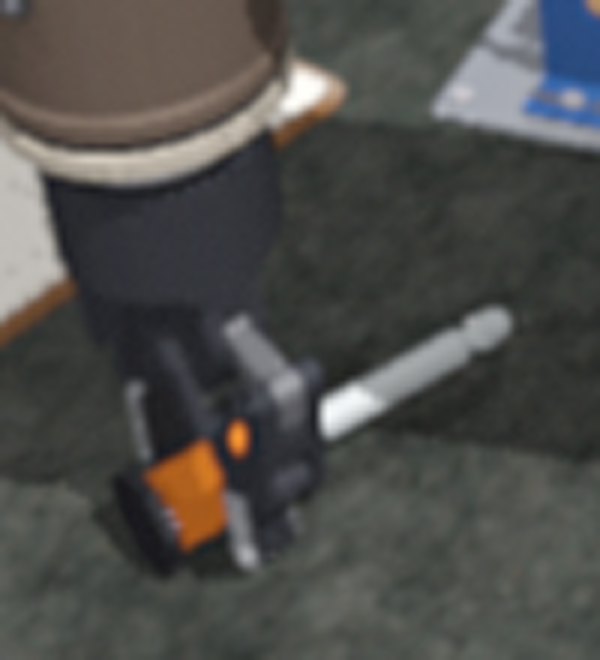

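```bash
python3 -m handwheel '{"offset":[[0,0,0],[0,0,0],[0,0,0],[0,0,0],[0,0,0],[0,0,0]],"rot":[[0,0,0],[0,0,0],[0,0,0],[0,0,0],[0,0,0],[0,0,0]]}' -1 100
python3 -m handwheel '{"offset":[[0,0,0],[0,0,-0.04],[0,0,-0.12],[0,0,-0.25],[0,0,-0.36],[0,0,-0.4],[0,0,-0.4]],"rot":[[0,0,0],[0,0,0],[0,0,0],[0,0,0],[0,0,0],[0,0,0],[0,0,0]]}'
python3 - <<'E'
from plan import *
z=lambda im,x,y,w,h,f:cv2.resize(im[y:y+h,x:x+w],None,fx=f,fy=f,interpolation=cv2.INTER_CUBIC)
b=save('side','c3s.png')
cv2.imwrite('pics/c3.png',z(b,140,170,100,130,6)[:,:,::-1][:600])
E
```

```text
time: 16.52
position: [0.4979, 0.4093, -0.0325]
tool_rot: [2.526, 1.868, 0.001]
ft_force: [-1.0, -1.4, 6.4]
gripper_width: 0.0183
time: 17.4
position: [0.4978, 0.4094, 0.0874]
tool_rot: [-2.526, -1.868, -0.002]
ft_force: [-0.3, -0.3, -1.0]
gripper_width: 0.0179
```

View pics/c3.png

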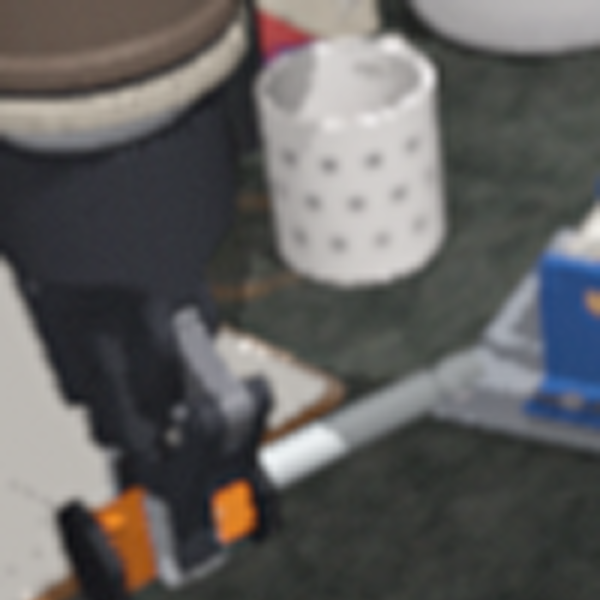

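Run:
```python
from plan import *
plan((.4811,.2961,.04),12.2)
```

```text
t 17.45 q6 [0.64 0.94] p [0.4972 0.409  0.0864] off [-0.3755  0.0589  0.1546] rot [-2.000e-04  2.000e-04 -3.249e-01]
```

```bash
python3 -m handwheel '{"offset":[[-0.03,0.01,0],[-0.09,0.015,0],[-0.15,0.025,0],[-0.21,0.035,0],[-0.27,0.045,0.05],[-0.33,0.055,0.09],[-0.376,0.059,0.13],[-0.376,0.059,0.155],[-0.376,0.059,0.155],[-0.376,0.059,0.155]],"rot":[[0,0,-0.05],[0,0,-0.1],[0,0,-0.15],[0,0,-0.2],[0,0,-0.25],[0,0,-0.3],[0,0,-0.325],[0,0,-0.325],[0,0,-0.325],[0,0,-0.325]]}'
python3 - <<'E'
from plan import *
z=lambda im,x,y,w,h,f:cv2.resize(im[y:y+h,x:x+w],None,fx=f,fy=f,interpolation=cv2.INTER_CUBIC)
b=save('side','d1s.png');a=save('top','d1t.png')
cv2.imwrite('pics/d1s_.png',z(b,165,170,110,90,7)[:,:,::-1])
cv2.imwrite('pics/d1t_.png',z(a,140,155,110,80,7)[:,:,::-1])
plan((.4811,.2961,.0),12.2)
E
```

```text
time: 18.7
position: [0.4816, 0.2968, 0.0403]
tool_rot: [1.973, 2.445, 0.0]
ft_force: [0.1, 0.2, -1.3]
gripper_width: 0.0181
t 18.8 q6 [0.5  0.29] p [0.4817 0.2968 0.0406] off [-0.0018 -0.0025  0.1353] rot [ 0.0004 -0.0002  0.0002]
```

View pics/d1s_.png

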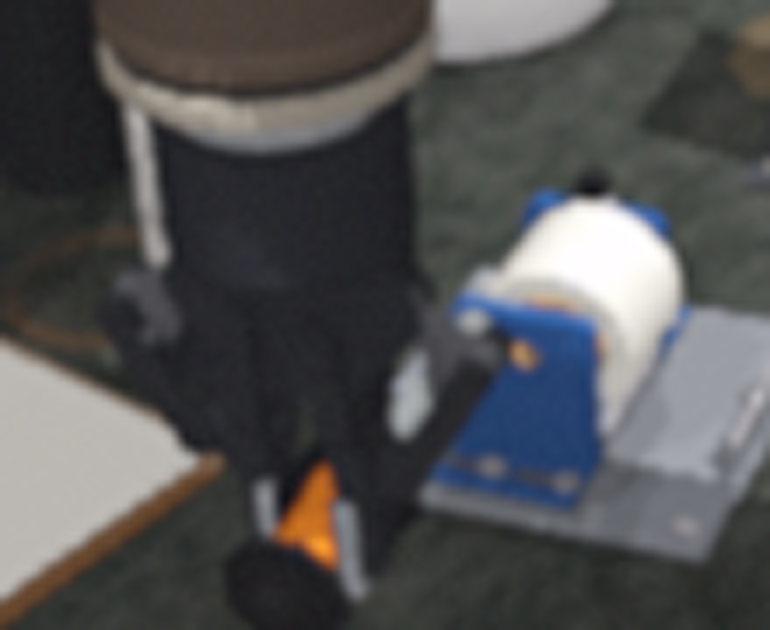

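View pics/d1t_.png

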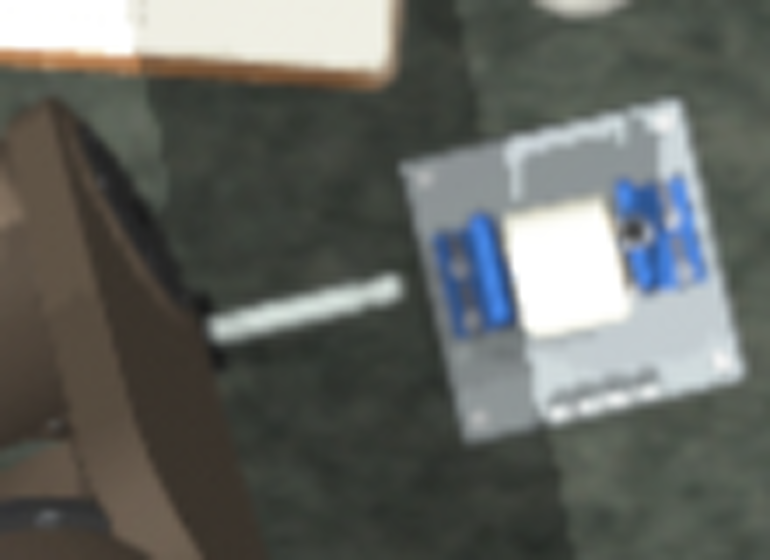

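```bash
cat > rod.py <<'E'
from h import *
import sys
np.set_printoptions(precision=4,suppress=True)
def rod(img,x0,y0,x1,y1,zax,thr=130):
    im=cv2.imread(img)[y0:y1,x0:x1].astype(float); g=im.min(2)
    ys,xs=np.nonzero(g>thr); w=g[ys,xs]-80
    W=np.array([atz('top',(x+x0,y+y0),zax)[:2] for x,y in zip(xs,ys)])
    m=np.average(W,axis=0,weights=w); C=np.cov((W-m).T,aweights=w); v=np.linalg.eigh(C)[1][:,1]; v*=np.sign(v[1])
    t=(W-m)@v
    print('n',len(xs),'mean',m,'yaw',np.degrees(np.arctan2(-v[0],v[1])),'tip',m+v*t.min(),'len',np.ptp(t))
    return m,v
if __name__=='__main__':
    m,v=rod('pics/d1t.png',169,192,200,205,.093)
    # holder-frame
    H=np.array([.5186,.0935]);a=.2132;xd=np.array([np.cos(a),np.sin(a)]);yd=np.array([-np.sin(a),np.cos(a)])
    L=lambda p:np.array([(p-H)@xd,(p-H)@yd])
    print('rod mean local',L(m),'dir local',v@xd,v@yd)
    T=lambda u:((u[0]+.5)/7-.5+140,(u[1]+.5)/7-.5+155)
    for n,u,z in [('knob',(634,232),.085),('nearcheektop',(491,269),.07),('nearfoot',(455,285),.009),('farfoot',(689,231),.009),('c1',(401,162),.006),('c2',(680,97),.006),('c3',(745,377),.006),('c4',(466,443),.006)]:
        print(n,L(atz('top',T(u),z)[:2]))
E
python3 rod.py
```

```text
n 98 mean [0.4997 0.2209] yaw 11.693304615562713 tip [0.5089 0.1766] len 0.09271296135314278
rod mean local [0.0085 0.1286] dir local 0.009113207872233624 0.9999584738589286
knob [ 0.0074 -0.0363]
nearcheektop [0.0074 0.0375]
nearfoot [0.0083 0.0619]
farfoot [ 0.007  -0.0623]
c1 [0.0774 0.075 ]
c2 [ 0.0762 -0.074 ]
c3 [-0.0731 -0.0727]
c4 [-0.0724  0.0754]
```

Run:
```python
from plan import *
np.set_printoptions(precision=4,suppress=True)
H=np.array([.5186,.0935]);a=.2132;xd=np.array([np.cos(a),np.sin(a)]);yd=np.array([-np.sin(a),np.cos(a)])
for ly in(.081,.0835):
  for z in(.085,.093,.10):
    p=H+.006*xd+ly*yd; print(ly,z,(proj('side',[*p,z])+[.23,.23]-[165,170])*7)
b=cv2.imread('pics/d1s.png')
cv2.imwrite('pics/d2.png',cv2.resize(b[200:235,215:260],None,fx=16,fy=16,interpolation=cv2.INTER_CUBIC))
```

```text
0.081 0.085 [477.004  338.5893]
0.081 0.093 [475.7411 319.7158]
0.081 0.1 [474.6283 303.0695]
0.0835 0.085 [474.2905 342.4799]
0.0835 0.093 [473.0133 323.5845]
0.0835 0.1 [471.888  306.9185]
```

View pics/d2.png

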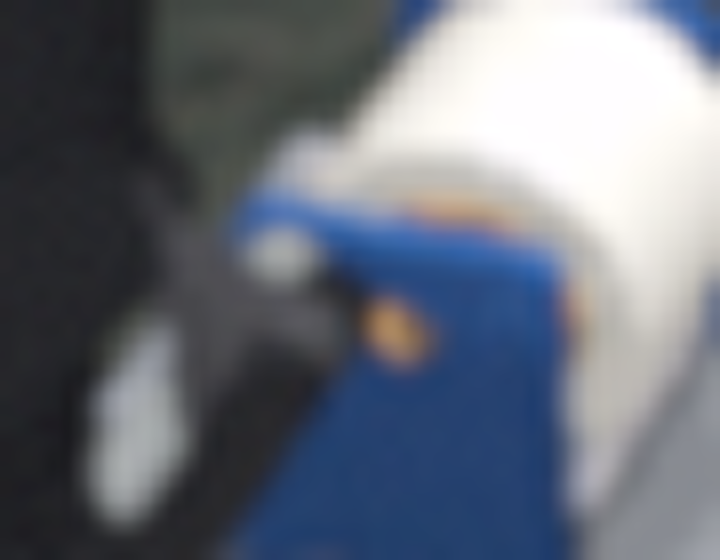

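```bash
python3 -m handwheel '{"offset":[[0,0,0.04],[0,0,0.08],[0,0,0.12],[0,0,0.14],[0,0,0.14],[0,0,0.14]],"rot":[[0,0,0],[0,0,0],[0,0,0],[0,0,0],[0,0,0],[0,0,0]]}'
python3 - <<'E'
from plan import *
b=save('side','d3s.png');a=save('top','d3t.png')
cv2.imwrite('pics/d3.png',cv2.resize(b[195:250,210:270],None,fx=10,fy=10,interpolation=cv2.INTER_CUBIC)[:,:,::-1])
cv2.imwrite('pics/d3t_.png',cv2.resize(a[170:230,165:245],None,fx=9,fy=9,interpolation=cv2.INTER_CUBIC)[:,:,::-1])
import rod
rod.rod('pics/d3t.png',169,192,200,206,.051)
H=np.array([.5186,.0935]);a=.2132;xd=np.array([np.cos(a),np.sin(a)]);yd=np.array([-np.sin(a),np.cos(a)])
m,v=rod.rod('pics/d3t.png',171,193,200,206,.051); print((m-H)@xd,(m-H)@yd,v@xd)
print(ctrl.state()['position'])
E
```

```text
time: 19.55
position: [0.4816, 0.2962, -0.0015]
tool_rot: [1.973, 2.445, 0.0]
ft_force: [0.4, 0.5, -1.5]
gripper_width: 0.0183
n 94 mean [0.4999 0.2198] yaw 11.89726911873914 tip [0.5093 0.1749] len 0.09179984405386798
n 94 mean [0.4999 0.2198] yaw 11.89726911873914 tip [0.5093 0.1749] len 0.09179984405386798
0.00842184387584317 0.1273590248900276 0.0055534533362303455
[ 0.4817  0.2963 -0.0013]
```

View pics/d3.png

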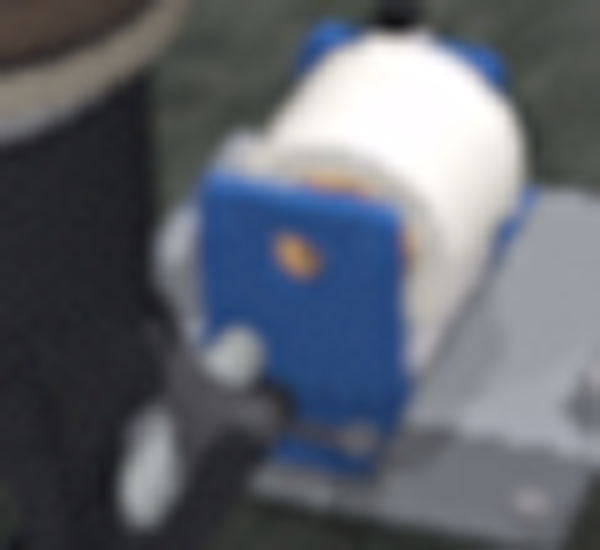

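View pics/d3t_.png

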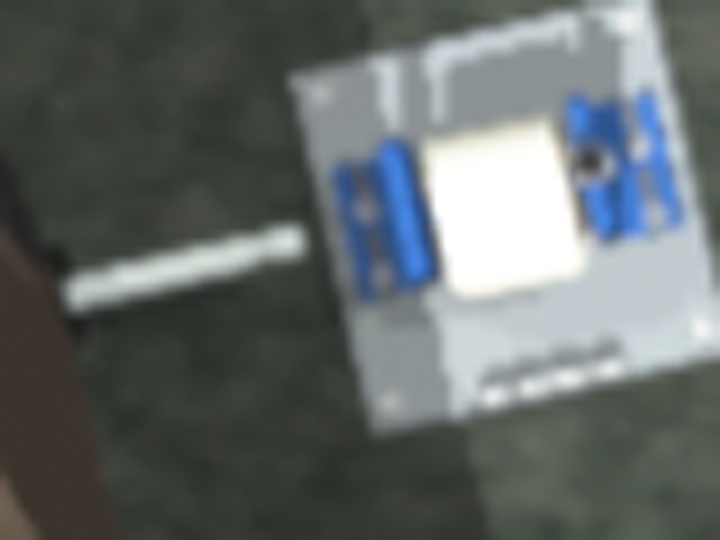

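Run:
```python
from plan import *
np.set_printoptions(precision=2,suppress=True)
H=np.array([.5186,.0935]);a=.2115;xd=np.array([np.cos(a),np.sin(a)]);yd=np.array([-np.sin(a),np.cos(a)])
f=lambda lx,ly,z:(proj('side',[*(H+lx*xd+ly*yd),z])-[210,195]+.5)*10
print('hole',f(.006,.041,.051),'topcorners',f(.034,.041,.07),f(-.022,.041,.07))
print('plate corners',f(.075,.075,.006),f(-.075,.075,.006))
for ly in(.080,.083,.086):
  for z in(.046,.051): print(ly,z,f(.0062,ly,z))
```

```text
hole [300.1  260.46] topcorners [195.6 181. ] [399.38 218.09]
plate corners [ 15.86 426.58] [558.81 537.89]
0.08 0.046 [243.02 362.08]
0.08 0.051 [241.94 345.94]
0.083 0.046 [238.47 368.91]
0.083 0.051 [237.37 352.75]
0.086 0.046 [233.9  375.77]
0.086 0.051 [232.79 359.59]
```

```bash
python3 -m handwheel '{"offset":[[-0.03,0,0],[-0.07,0,0],[-0.1,0,0],[-0.115,0,0],[-0.12,0,0],[-0.12,0,0]],"rot":[[0,0,0],[0,0,0],[0,0,0],[0,0,0],[0,0,0],[0,0,0]]}'
python3 - <<'E'
from plan import *
b=save('side','e1s.png');a=save('top','e1t.png')
cv2.imwrite('pics/e1.png',np.hstack([cv2.resize(b[200:245,215:265],None,fx=10,fy=10,interpolation=cv2.INTER_CUBIC)[:400,:400],cv2.resize(a[180:220,185:225],None,fx=10,fy=10,interpolation=cv2.INTER_CUBIC)])[:,:,::-1])
E
```

```text
time: 20.4
position: [0.4891, 0.261, -0.0017]
tool_rot: [-1.973, -2.445, -0.0]
ft_force: [1.0, -0.6, -1.7]
gripper_width: 0.018
```

View pics/e1.png

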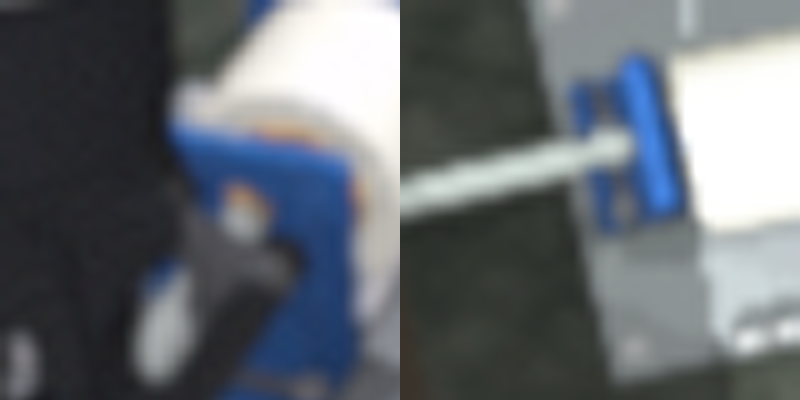

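```bash
python3 -m handwheel '{"offset":[[-0.006,0,0],[-0.012,0,0],[-0.018,0,0],[-0.024,0,0],[-0.024,0,0]],"rot":[[0,0,0],[0,0,0],[0,0,0],[0,0,0],[0,0,0]]}'
python3 -m handwheel '{"offset":[[-0.006,0,0],[-0.012,0,0],[-0.018,0,0],[-0.018,0,0]],"rot":[[0,0,0],[0,0,0],[0,0,0],[0,0,0]]}'
python3 -c "
from h import *
s=ctrl.state();print(s['position'],s['ft_force'],s['moment'])"
```

```text
time: 21.12
position: [0.4906, 0.2538, -0.0017]
tool_rot: [1.973, 2.445, 0.0]
ft_force: [0.7, 0.3, -2.5]
gripper_width: 0.018
time: 21.62
position: [0.4918, 0.2485, -0.0017]
tool_rot: [1.973, 2.445, 0.0]
ft_force: [1.4, -1.1, -2.4]
gripper_width: 0.018
[ 0.49180757  0.2485375  -0.00169215] [ 1.35043929 -1.14721154 -2.39260744] [-0.02637995 -0.12963355  0.11790092]
```

```bash
python3 -m handwheel '{"offset":[[-0.006,0,0],[-0.012,0,0],[-0.018,0,0],[-0.018,0,0]],"rot":[[0,0,0],[0,0,0],[0,0,0],[0,0,0]]}'
python3 - <<'E'
from plan import *
s=ctrl.state();print(s['position'],s['ft_force'],s['moment'])
b=save('side','e2s.png');a=save('top','e2t.png')
cv2.imwrite('pics/e2.png',np.hstack([cv2.resize(b[200:245,215:265],None,fx=10,fy=10,interpolation=cv2.INTER_CUBIC)[:400,:400],cv2.resize(a[180:220,185:225],None,fx=10,fy=10,interpolation=cv2.INTER_CUBIC)])[:,:,::-1])
E
```

```text
time: 22.12
position: [0.4929, 0.2432, -0.0017]
tool_rot: [1.973, 2.445, 0.0]
ft_force: [1.1, -0.6, -1.5]
gripper_width: 0.0181
[ 0.49292545  0.24323523 -0.00167348] [ 1.08605155 -0.567566   -1.46275002] [-0.13521985 -0.27785478  0.24914005]
```

View pics/e2.png

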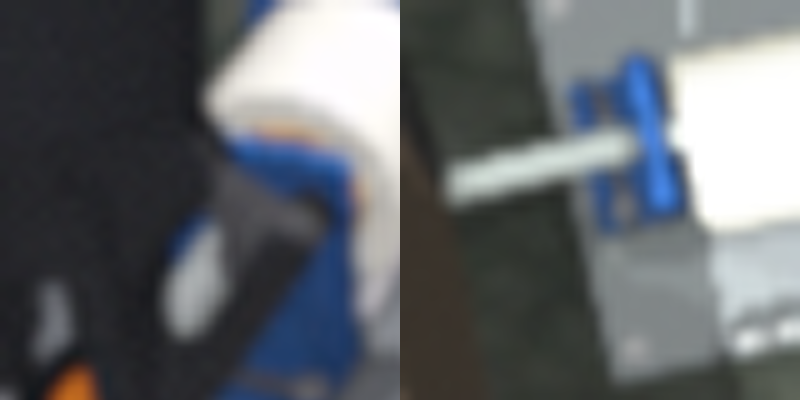

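```bash
python3 -m handwheel '{"offset":[[-0.002,0.003,0],[-0.008,0.004,0],[-0.016,0.004,0],[-0.024,0.004,0],[-0.024,0.004,0]],"rot":[[0,0,0],[0,0,0],[0,0,0],[0,0,0],[0,0,0]]}'
python3 -c "
from h import *
s=ctrl.state();print(s['position'],s['ft_force'],s['moment'])"
```

```text
time: 22.85
position: [0.4955, 0.2364, -0.0017]
tool_rot: [-1.973, -2.445, 0.0]
ft_force: [0.1, 0.1, -0.8]
gripper_width: 0.0184
[ 0.49552776  0.23640508 -0.00169036] [ 0.08772904  0.06235687 -0.84831799] [ 0.01744019 -0.03513699 -0.00570022]
```

```bash
python3 -m handwheel '{"offset":[[-0.015,0,0],[-0.03,0,0],[-0.045,0,0],[-0.06,0,0],[-0.07,0,0],[-0.07,0,0]],"rot":[[0,0,0],[0,0,0],[0,0,0],[0,0,0],[0,0,0],[0,0,0]]}'
python3 -c "
from h import *
s=ctrl.state();print(s['position'],s['ft_force'],s['moment'])"
python3 -m handwheel '{"offset":[[-0.015,0,0],[-0.03,0,0],[-0.045,0,0],[-0.06,0,0],[-0.07,0,0],[-0.07,0,0]],"rot":[[0,0,0],[0,0,0],[0,0,0],[0,0,0],[0,0,0],[0,0,0]]}'
python3 -c "
from h import *
s=ctrl.state();print(s['position'],s['ft_force'],s['moment'])"
```

```text
time: 23.6
position: [0.5, 0.2158, -0.0017]
tool_rot: [-1.973, -2.445, 0.0]
ft_force: [0.6, 0.7, -1.4]
gripper_width: 0.0177
[ 0.50003271  0.21584227 -0.00170995] [ 0.64222531  0.74162353 -1.35883309] [ 0.00975689 -0.03687591  0.00369536]
time: 24.35
position: [0.5045, 0.1953, -0.0017]
tool_rot: [-1.973, -2.445, 0.0]
ft_force: [-0.0, 0.5, -2.5]
gripper_width: 0.018
[ 0.50448093  0.19532936 -0.00170137] [-0.04196241  0.46819863 -2.54506608] [ 0.0658581  -0.01467948  0.02138786]
```

```bash
python3 -m handwheel '{"offset":[[-0.007,0,0],[-0.014,0,0],[-0.021,0,0],[-0.028,0,0],[-0.028,0,0]],"rot":[[0,0,0],[0,0,0],[0,0,0],[0,0,0],[0,0,0]]}'
python3 -c "
from h import *
s=ctrl.state();print(s['position'],s['ft_force'],s['moment'])"
python3 -m handwheel '{"offset":[[-0.006,0,0],[-0.012,0,0],[-0.018,0,0],[-0.018,0,0]],"rot":[[0,0,0],[0,0,0],[0,0,0],[0,0,0]]}'
python3 - <<'E'
from plan import *
s=ctrl.state();print(s['position'],s['ft_force'],s['moment'])
b=save('side','e3s.png');a=save('top','e3t.png')
cv2.imwrite('pics/e3.png',np.hstack([cv2.resize(b[190:245,205:265],None,fx=8,fy=8,interpolation=cv2.INTER_CUBIC)[:400,:400],cv2.resize(a[170:220,185:235],None,fx=8,fy=8,interpolation=cv2.INTER_CUBIC)])[:,:,::-1])
E
```

```text
time: 24.98
position: [0.5062, 0.1872, -0.0017]
tool_rot: [1.973, 2.445, 0.0]
ft_force: [0.2, -0.8, -2.0]
gripper_width: 0.0179
[ 0.50623977  0.18720525 -0.00169629] [ 0.20793105 -0.84624006 -1.96529451] [-0.00911089  0.03290187  0.01369547]
time: 25.48
position: [0.5074, 0.1819, -0.0017]
tool_rot: [-1.973, -2.445, 0.0]
ft_force: [0.0, -0.1, -2.7]
gripper_width: 0.0179
[ 0.50735081  0.18192657 -0.00169783] [ 0.04921071 -0.14609356 -2.66963948] [ 0.00507233  0.06744812 -0.00171752]
```

View pics/e3.png

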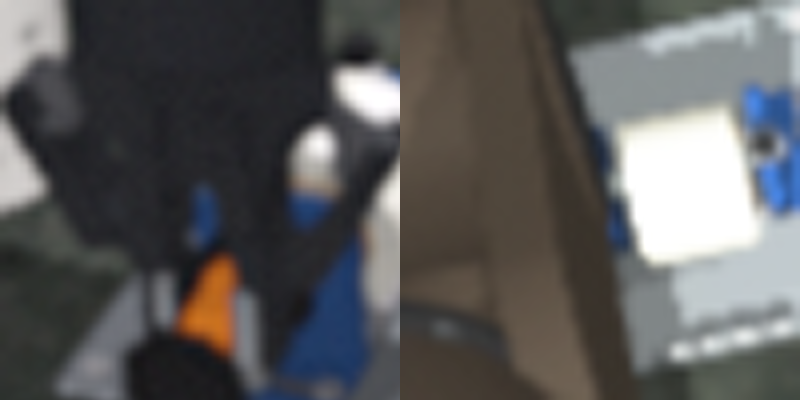

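```bash
python3 -m handwheel '{"offset":[[-0.006,0,0],[-0.012,0,0],[-0.012,0,0]],"rot":[[0,0,0],[0,0,0],[0,0,0]]}'
python3 -c "
from h import *
s=ctrl.state();print(s['position'],s['ft_force'],s['moment'])"
python3 -m handwheel '{"offset":[[-0.005,0,0],[-0.01,0,0],[-0.01,0,0]],"rot":[[0,0,0],[0,0,0],[0,0,0]]}'
python3 -c "
from h import *
s=ctrl.state();print(s['position'],s['ft_force'],s['moment'])"
```

```text
time: 25.95
position: [0.5081, 0.1784, -0.0017]
tool_rot: [1.973, 2.445, -0.0]
ft_force: [-0.2, 0.4, -1.5]
gripper_width: 0.0179
[ 0.50811749  0.17840362 -0.00169949] [-0.18385039  0.35698485 -1.52029205] [-0.00624618  0.02872591  0.01145937]
time: 26.32
position: [0.5087, 0.1755, -0.0017]
tool_rot: [1.973, 2.445, -0.0]
ft_force: [0.4, -0.1, -1.8]
gripper_width: 0.0179
[ 0.50872832  0.17548104 -0.00169052] [ 0.39282278 -0.12309475 -1.79351205] [ 0.02502604  0.05249367 -0.00450478]
```

```bash
python3 -m handwheel '{"offset":[[-0.005,0,0],[-0.01,0,0],[-0.01,0,0]],"rot":[[0,0,0],[0,0,0],[0,0,0]]}'
python3 -c "
from h import *
s=ctrl.state();print(s['position'],s['ft_force'],s['moment'])"
python3 -m handwheel '{"offset":[[-0.005,0,0],[-0.01,0,0],[-0.01,0,0]],"rot":[[0,0,0],[0,0,0],[0,0,0]]}'
python3 -c "
from h import *
s=ctrl.state();print(s['position'],s['ft_force'],s['moment'])"
```

```text
time: 26.7
position: [0.5094, 0.1726, -0.0017]
tool_rot: [-1.973, -2.445, 0.0]
ft_force: [-0.8, -0.8, -2.2]
gripper_width: 0.0179
[ 0.50936414  0.17255086 -0.0017118 ] [-0.80259512 -0.7814615  -2.2359437 ] [0.06697363 0.04516576 0.00714006]
time: 27.08
position: [0.5101, 0.1696, -0.0017]
tool_rot: [1.973, 2.445, 0.0]
ft_force: [-1.2, -0.8, -2.1]
gripper_width: 0.0181
[ 0.51005381  0.16961103 -0.00168615] [-1.23956638 -0.83056802 -2.08117695] [-0.11031474  0.01014977  0.0373105 ]
```

```bash
python3 -m handwheel '{"offset":[[-0.004,0,0],[-0.008,0,0],[-0.008,0,0]],"rot":[[0,0,0],[0,0,0],[0,0,0]]}'
python3 -c "
from h import *
s=ctrl.state();print(s['position'],s['ft_force'],s['moment'])"
python3 -m handwheel '{"offset":[[-0.004,0,0],[-0.008,0,0],[-0.008,0,0]],"rot":[[0,0,0],[0,0,0],[0,0,0]]}'
python3 - <<'E'
from plan import *
s=ctrl.state();print(s['position'],s['ft_force'],s['moment'])
b=save('side','e4s.png');a=save('top','e4t.png')
cv2.imwrite('pics/e4.png',np.hstack([cv2.resize(b[190:245,205:265],None,fx=8,fy=8,interpolation=cv2.INTER_CUBIC)[:400,:400],cv2.resize(a[170:220,195:245],None,fx=8,fy=8,interpolation=cv2.INTER_CUBIC)])[:,:,::-1])
E
```

```text
time: 27.45
position: [0.5105, 0.1673, -0.0017]
tool_rot: [1.973, 2.445, 0.0]
ft_force: [-0.7, 0.5, -2.3]
gripper_width: 0.0178
[ 0.51054662  0.16731987 -0.00167234] [-0.72393853  0.45096517 -2.33116096] [-0.07802617  0.18887734  0.1198587 ]
time: 27.82
position: [0.5108, 0.1663, -0.0017]
tool_rot: [-1.973, -2.444, -0.001]
ft_force: [-4.6, 16.6, -2.0]
gripper_width: 0.018
[ 0.51078334  0.16625757 -0.0016648 ] [-4.59420582 16.57482987 -1.9718921 ] [ 2.76658839  0.65351553 -0.02270372]
```

View pics/e4.png

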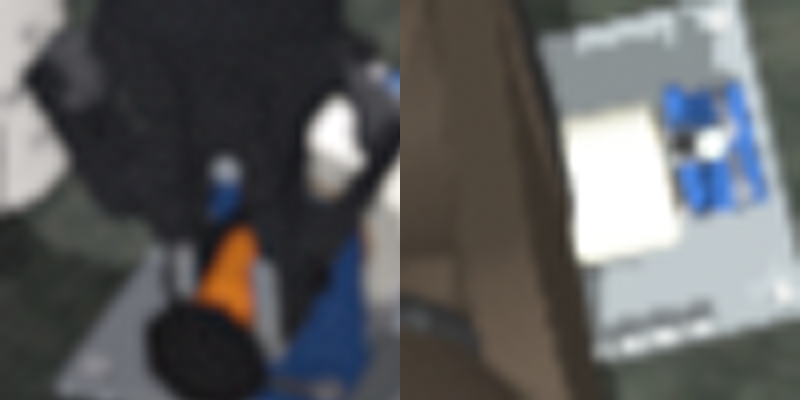

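Run:
```python
from plan import *
np.set_printoptions(precision=4,suppress=True)
a=cv2.imread('pics/e4t.png')
cv2.imwrite('pics/e5.png',cv2.resize(a[175:205,210:250],None,fx=18,fy=18,interpolation=cv2.INTER_CUBIC))
H=np.array([.5186,.0935]);y=.2115;xd=np.array([np.cos(y),np.sin(y)]);yd=np.array([-np.sin(y),np.cos(y)])
L=lambda px,z:[(atz('top',px,z)[:2]-H)@xd,(atz('top',px,z)[:2]-H)@yd]
print(L((236.4,187),.051),L((195+.5+35.5,170+17.5),.085))
```

```text
[np.float64(0.007362471112190074), np.float64(-0.057522776297576204)] [np.float64(0.007522533421796026), np.float64(-0.039340734573995874)]
```

View pics/e5.png

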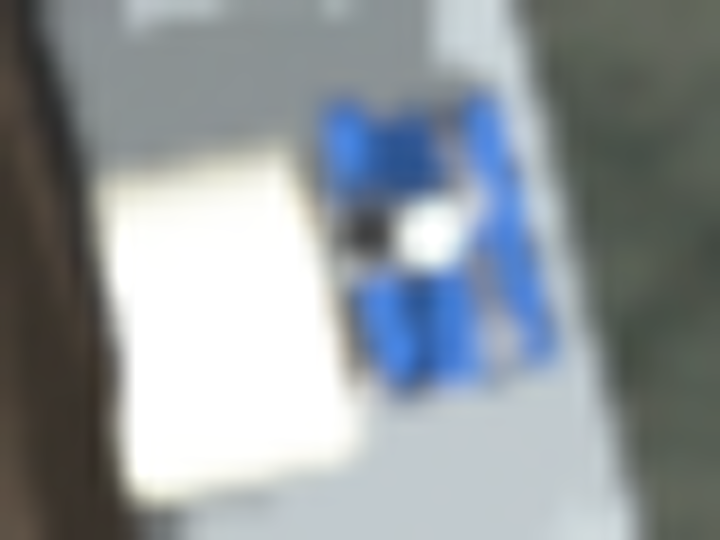

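Run:
```python
from plan import *
np.set_printoptions(precision=1,suppress=True)
H=np.array([.5186,.0935]);a=.2115;xd=np.array([np.cos(a),np.sin(a)]);yd=np.array([-np.sin(a),np.cos(a)])
P=lambda l,z:proj('side',[*(H+l[0]*xd+l[1]*yd),z])+[.2,.2]
k=8;o=np.array([205,190])
for ly in(.103,.108,.113,.118):
    th=np.linspace(0,2*np.pi,64); E=np.array([(P((.006+.0205*np.cos(t),ly),.051+.0205*np.sin(t))-o+.5)*k for t in th])
    print(ly,(P((.006,ly),.051)-o+.5)*k,E.min(0),E.max(0))
b=cv2.imread('pics/e4s.png')
im=cv2.resize(b[190:250,205:265],None,fx=12,fy=12,interpolation=cv2.INTER_CUBIC)
im=np.clip((im/255.)**.5*255,0,255).astype(np.uint8)
cv2.imwrite('pics/e6.png',im[:600,:700])
```

```text
0.103 [207.3 360.9] [145.9 305.4] [269.4 415.4]
0.108 [201.  370.3] [139.4 314.7] [263.3 424.9]
0.113 [194.6 379.8] [132.8 324.1] [257.1 434.6]
0.118 [188.2 389.4] [126.2 333.5] [250.9 444.3]
```

View pics/e6.png

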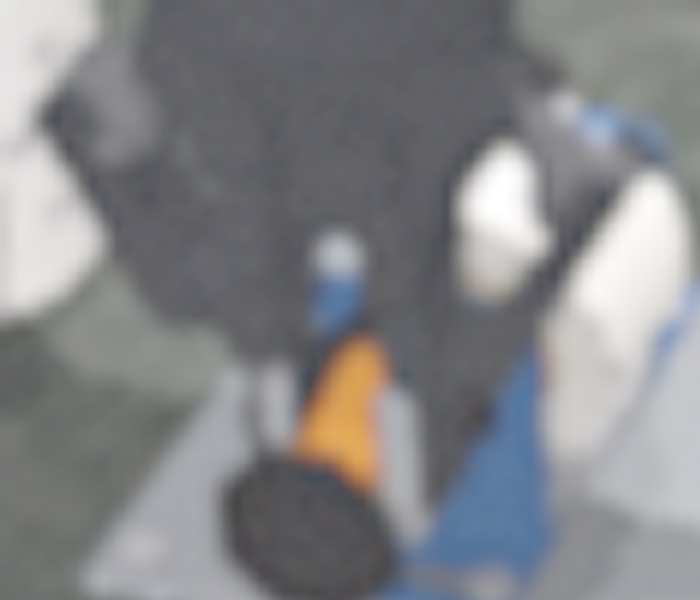

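```bash
python3 -m handwheel '{"offset":[[-0.001,0,0],[-0.002,0,0],[-0.002,0,0]],"rot":[[0,0,0],[0,0,0],[0,0,0]]}'
python3 -m handwheel '{"offset":[[0.003,0,0],[0.006,0,0],[0.006,0,0]],"rot":[[0,0,0],[0,0,0],[0,0,0]]}'
python3 -c "
from h import *
s=ctrl.state();print(s['position'],s['ft_force'],s['moment'])"
```

```text
time: 28.3
position: [0.5108, 0.1662, -0.0016]
tool_rot: [-1.972, -2.444, -0.002]
ft_force: [-6.0, 25.2, -0.7]
gripper_width: 0.0181
time: 28.68
position: [0.5108, 0.1663, -0.0017]
tool_rot: [-1.973, -2.445, -0.0]
ft_force: [-1.2, 3.6, -1.6]
gripper_width: 0.0179
[ 0.51078277  0.16632381 -0.00166571] [-1.2091508   3.61685656 -1.58967625] [ 0.64853588  0.16992276 -0.05535821]
```

```bash
python3 -m handwheel '{"offset":[[0.002,0,0],[0.004,0,0],[0.004,0,0]],"rot":[[0,0,0],[0,0,0],[0,0,0]]}'
python3 -c "
from h import *
s=ctrl.state();print(s['position'],s['ft_force'],s['moment'])"
```

```text
time: 29.05
position: [0.5105, 0.1673, -0.0017]
tool_rot: [1.973, 2.445, -0.0]
ft_force: [0.5, -0.1, -0.6]
gripper_width: 0.0182
[ 0.51050599  0.16734959 -0.00170652] [ 0.48513671 -0.116168   -0.55467767] [0.00063631 0.01095407 0.00097136]
```

```bash
python3 -m handwheel '{"offset":[[0.001,0,0],[0.002,0,0],[0.002,0,0]],"rot":[[0,0,0],[0,0,0],[0,0,0]]}'
python3 -m handwheel '{"offset":[[0.001,0,0],[0.002,0,0],[0.002,0,0]],"rot":[[0,0,0],[0,0,0],[0,0,0]]}'
python3 -c "
from h import *
s=ctrl.state();print(s['position'],s['ft_force'],s['moment'])"
```

```text
time: 29.42
position: [0.5104, 0.168, -0.0017]
tool_rot: [1.973, 2.445, 0.0]
ft_force: [0.4, 0.2, -1.4]
gripper_width: 0.018
time: 29.8
position: [0.5102, 0.1686, -0.0017]
tool_rot: [1.973, 2.445, 0.0]
ft_force: [0.6, 0.0, -1.7]
gripper_width: 0.0175
[ 0.51024397  0.16862421 -0.00168807] [ 0.58352223  0.04840662 -1.66759722] [ 0.03241938 -0.28542137  0.07133129]
```

```bash
cat > st.py <<'E'
from h import *
np.set_printoptions(precision=4,suppress=True)
s=ctrl.state();print('   ',s['position'],s['ft_force'],s['moment'])
E
python3 -m handwheel '{"offset":[[0,0,-0.002],[0,0,-0.002]],"rot":[[0,0,0],[0,0,0]]}' >/dev/null; python3 st.py
python3 -m handwheel '{"offset":[[0,0,-0.002],[0,0,-0.002]],"rot":[[0,0,0],[0,0,0]]}'>/dev/null; python3 st.py
python3 -m handwheel '{"offset":[[0,0,-0.002],[0,0,-0.002]],"rot":[[0,0,0],[0,0,0]]}'>/dev/null; python3 st.py
```

```text
[ 0.5103  0.1686 -0.0011] [-0.2287 -0.6613 -3.4837] [-0.0384  0.2204  0.077 ]
    [ 0.5102  0.1685 -0.0005] [ 0.228  -0.9681 -3.643 ] [0.0023 0.0024 0.034 ]
    [ 0.5101  0.1686 -0.    ] [ 0.1312 -0.9911 -8.0064] [ 0.1439 -0.0279 -0.0217]
```

```bash
python3 -m handwheel '{"offset":[[0,0,0.002],[0,0,0.002]],"rot":[[0,0,0],[0,0,0]]}' >/dev/null; python3 st.py
python3 -m handwheel '{"offset":[[-0.003,0,0],[-0.005,0,0],[-0.005,0,0]],"rot":[[0,0,0],[0,0,0],[0,0,0]]}' >/dev/null; python3 st.py
python3 -m handwheel '{"offset":[[-0.003,0,0],[-0.005,0,0],[-0.005,0,0]],"rot":[[0,0,0],[0,0,0],[0,0,0]]}'>/dev/null; python3 st.py
python3 - <<'E'
from plan import *
b=save('side','f1s.png');a=save('top','f1t.png')
cv2.imwrite('pics/f1.png',cv2.resize(a[175:205,210:250],None,fx=18,fy=18,interpolation=cv2.INTER_CUBIC)[:,:,::-1])
E
```

```text
[ 0.5103  0.1686 -0.0005] [-0.258  -1.1635 -2.916 ] [-0.0636  0.0813 -0.0407]
    [ 0.5107  0.1671 -0.0004] [-0.2846 -0.1808 -2.6559] [ 0.0085 -0.0042 -0.0315]
    [ 0.5108  0.1663 -0.0005] [-1.9789  9.5535 -1.6927] [ 1.6194  0.3619 -0.0014]
```

View pics/f1.png

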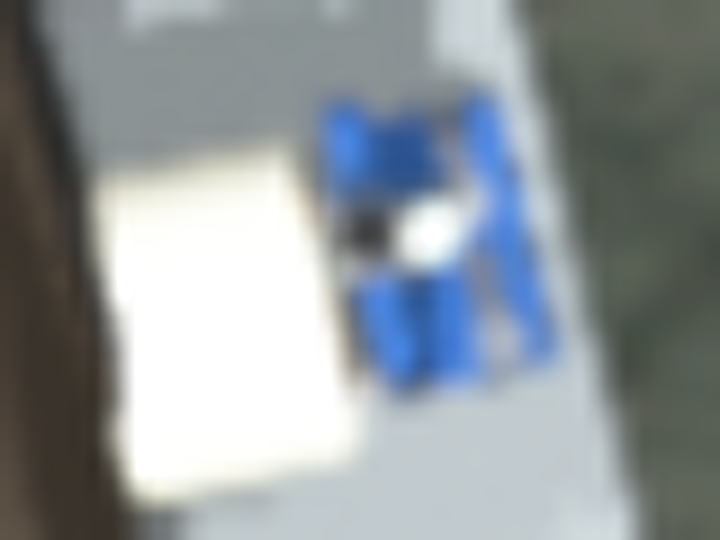

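```bash
python3 -m handwheel '{"offset":[[0.003,0,0],[0.006,0,0],[0.006,0,0]],"rot":[[0,0,0],[0,0,0],[0,0,0]]}' >/dev/null; python3 st.py
python3 -m handwheel '{"offset":[[0.003,0,0],[0.006,0,0],[0.006,0,0]],"rot":[[0,0,0],[0,0,0],[0,0,0]]}' >/dev/null; python3 st.py
python3 -m handwheel '{"offset":[[0.003,0,0],[0.006,0,0],[0.006,0,0]],"rot":[[0,0,0],[0,0,0],[0,0,0]]}'>/dev/null; python3 st.py
python3 -m handwheel '{"offset":[[0.003,0,0],[0.006,0,0],[0.006,0,0]],"rot":[[0,0,0],[0,0,0],[0,0,0]]}'>/dev/null; python3 st.py
```

```text
[ 0.5105  0.1674 -0.0005] [ 0.2354 -0.996  -1.6704] [ 0.101  -0.2195 -0.0838]
    [ 0.51    0.1691 -0.0006] [ 1.3572 -2.9271 -3.7621] [-0.2811 -0.0961  0.0185]
    [ 0.5095  0.1711 -0.0006] [-1.0596  1.602  -4.6425] [ 0.525   0.144  -0.0266]
    [ 0.5093  0.1728 -0.0005] [-1.0139  0.5736 -3.8209] [ 0.2752  0.1011 -0.0721]
```

```bash
python3 -m handwheel '{"offset":[[-0.003,0,0],[-0.006,0,0],[-0.006,0,0]],"rot":[[0,0,0],[0,0,0],[0,0,0]]}' >/dev/null; python3 st.py
python3 -m handwheel '{"offset":[[-0.003,0,0],[-0.006,0,0],[-0.006,0,0]],"rot":[[0,0,0],[0,0,0],[0,0,0]]}' >/dev/null; python3 st.py
python3 -m handwheel '{"offset":[[-0.003,0,0],[-0.006,0,0],[-0.006,0,0]],"rot":[[0,0,0],[0,0,0],[0,0,0]]}'>/dev/null; python3 st.py
python3 -m handwheel '{"offset":[[-0.003,0,0],[-0.007,0,0],[-0.007,0,0]],"rot":[[0,0,0],[0,0,0],[0,0,0]]}'>/dev/null; python3 st.py
```

```text
[ 0.5098  0.1709 -0.0005] [-0.713   3.5276 -4.163 ] [0.7646 0.1329 0.0248]
    [ 0.5102  0.1689 -0.0005] [ 0.485  -3.1449 -2.8687] [-0.2164 -0.0268  0.0053]
    [ 0.5106  0.1674 -0.0004] [ 0.3211 -1.1521 -1.7999] [-0.0326 -0.0183  0.0095]
    [ 0.5108  0.1663 -0.0004] [-2.7479 14.0781 -1.3461] [ 2.1155  0.5662 -0.013 ]
```

```bash
python3 -m handwheel '{"offset":[[0.001,0,0.001],[0.002,0,0.003],[0.002,0,0.003]],"rot":[[0,0,0],[0,0,0],[0,0,0]]}' >/dev/null; python3 st.py
python3 -m handwheel '{"offset":[[0,0,0],[0,0,0],[0,0,0],[0,0,0],[0,0,0]],"rot":[[0,0,0],[0,0,0],[0,0,0],[0,0,0],[0,0,0]]}' 0.1 100; python3 st.py
```

```text
[ 0.5109  0.1663 -0.0012] [-2.3288  7.4541  2.7647] [1.0348 0.2855 0.0068]
time: 35.65
position: [0.5108, 0.1659, -0.0014]
tool_rot: [-1.973, -2.445, 0.0]
ft_force: [0.2, 0.6, -0.8]
gripper_width: 0.0471
    [ 0.5108  0.1659 -0.0014] [ 0.2196  0.6154 -0.7717] [-0.0007 -0.0163  0.0264]
```

```bash
python3 -m handwheel '{"offset":[[0,0,-0.02],[0,0,-0.06],[0,0,-0.12],[0,0,-0.2],[0,0,-0.32],[0,0,-0.44],[0,0,-0.5],[0,0,-0.5]],"rot":[[0,0,0],[0,0,0],[0,0,0],[0,0,0],[0,0,0],[0,0,0],[0,0,0],[0,0,0]]}'
python3 -m handwheel '{"offset":[[0.1,-0.02,-0.05],[0.22,-0.04,-0.1],[0.34,-0.06,-0.1],[0.46,-0.08,-0.1],[0.58,-0.1,-0.1],[0.7,-0.12,-0.1],[0.8,-0.12,-0.1],[0.8,-0.12,-0.1]],"rot":[[0,0,0],[0,0,0],[0,0,0],[0,0,0],[0,0,0],[0,0,0],[0,0,0],[0,0,0]]}'
python3 - <<'E'
from plan import *
b=save('side','h1s.png');a=save('top','h1t.png')
cv2.imwrite('pics/h1s_.png',cv2.resize(b[180:255,195:290],None,fx=8,fy=8,interpolation=cv2.INTER_CUBIC)[:,:,::-1])
cv2.imwrite('pics/h1t_.png',cv2.resize(a[165:225,180:260],None,fx=9,fy=9,interpolation=cv2.INTER_CUBIC)[:,:,::-1])
E
```

```text
time: 36.65
position: [0.5118, 0.1662, 0.1507]
tool_rot: [1.971, 2.444, 0.004]
ft_force: [0.4, -0.6, -0.5]
gripper_width: 0.0472
time: 37.65
position: [0.4239, 0.3943, 0.1779]
tool_rot: [-1.97, -2.447, 0.001]
ft_force: [0.5, 0.4, -0.8]
gripper_width: 0.0469
```

View pics/h1s_.png

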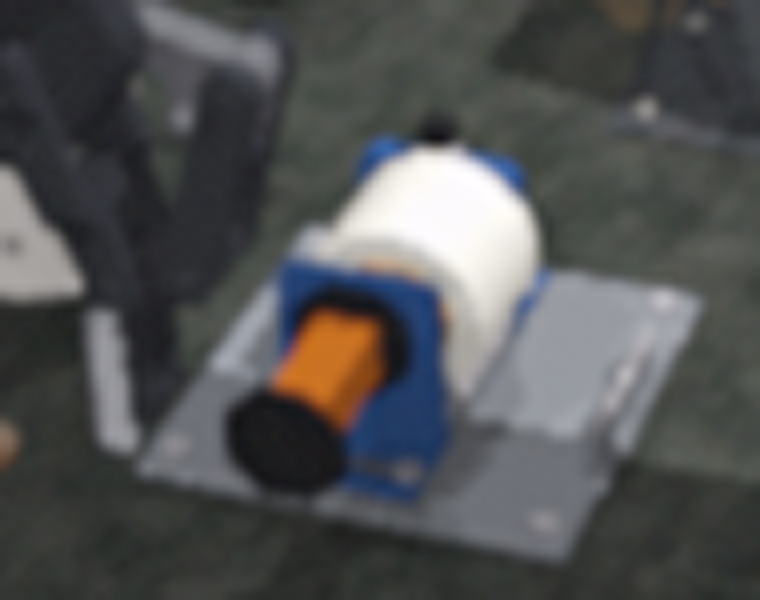

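View pics/h1t_.png

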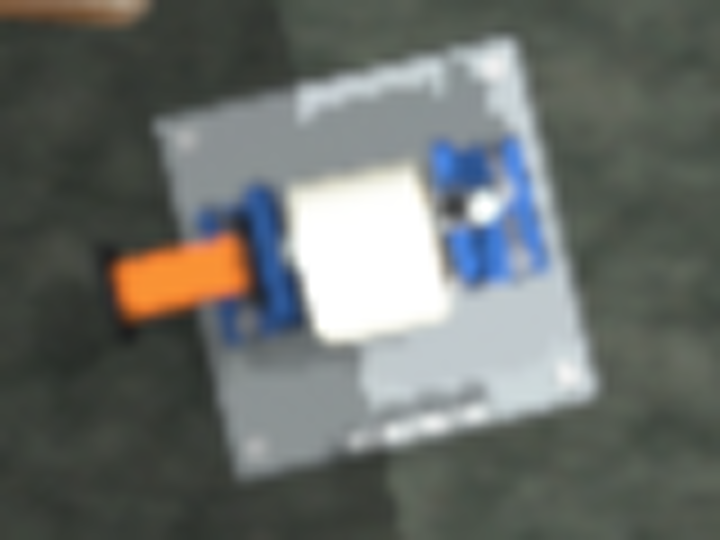

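View pics/h1s.png

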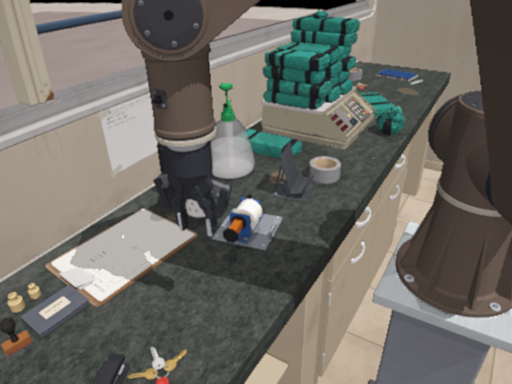

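Run:
```python
from plan import *
np.set_printoptions(precision=4,suppress=True)
a=save('top','i1.png');b=save('side','i1s.png')
for n in('mug','grey_tape'):
    for c in('top','side'):
        for r in ctrl.place_of(n,c)[:1]: print(n,c,r['conf'],atz(c,r['centre'],0))
p=cv2.imread('pics/h1s.png').astype(float);q=cv2.imread('pics/i1s.png').astype(float)
print('diff holder',np.abs(p-q)[195:255,215:285].max(), ctrl.state()['ft_force'],ctrl.state()['time'])
print('mug diff top',np.abs(cv2.imread('pics/top0.png').astype(float)-cv2.imread('pics/i1.png'))[125:165,205:248].mean())
```

```text
mug top 0.64 [0.6883 0.0791 0.    ]
mug side 0.55 [0.6823 0.079  0.    ]
grey_tape side 0.86 [ 0.4604 -0.2776  0.    ]
diff holder 20.0 [ 0.3353  0.3835 -0.2177] 38.05
mug diff top 19.75562015503876
```

View pics/i1.png

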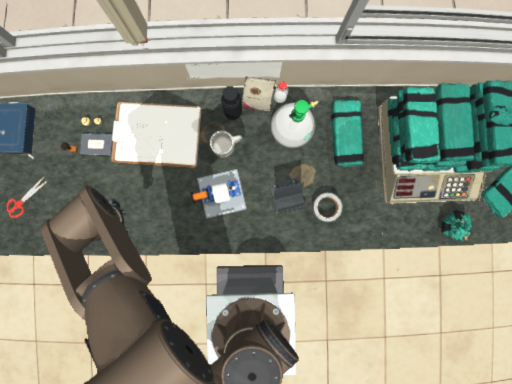

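```bash
python3 -c "
from workcell import ctrl
print(ctrl.hand_in())"
```

```text
the job is handed in; nothing more can be done
None
```

The roll is lying in the bed, and the spindle runs through the near cheek, core and far cheek with its collar against the near cheek. I let go, backed the arm away and handed in at about 38 s.

**Seating:** My last pushes met a hard stop of 14 to 25 N, with no further movement. The pictures after release show the collar against the near cheek, the nose through the far cheek, and the end flange within about 1 mm of its predicted home position.

**Catch:** The first push-in, with the spindle slightly low, gave no clear snap. At that height I could pull it back 2.4 mm against no resistance. I raised it about 1 mm and tested again. It held at about 3 N, released about 4 to 5 mm out, snapped back in on the way home and met the stop. I take that as the catch being in the groove, although it felt weaker than the 5 to 10 N stated. I did not pull-test it again after letting go.

**Checks that disagreed:**
- **Height:** the reported tool height read about 40 mm lower than the camera pictures showed. I trusted the pictures and contact, and the grasps and placing worked out that way.
- **Tape and mug:** the side camera puts the grey tape within about 1 cm of where it was, and the overhead picture shows it in the same place, but the top-camera network missed it at the end. The mug reads within a few millimetres in the side camera and about 8 mm off in the top one. Its pixel position in the overhead picture is unchanged, so I believe it did not move.

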